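Cover the pie with the lid from the drying rack

TASK

Draw the blue lid straight up out of its slot in the drying rack by its top edge, and lay it flat on the table with its handle up and let go. Then take it by its handle and set it on the steel pan with the pie in it, so that it lies level, fully down on its seat inside the rim. Leave the white lid in its slot, and leave the pan, the small carton and the date stamp where they stand.

Things in the scene. Friction and masses are not known exactly. Their poses are not given: they have to be found in the camera images.
- blue_lid: blue plastic lid, 0.15 kg: panel 140 (x) x 112 (y) x 8 mm, with a solid fin handle in the middle of its upper face (70 mm along x, 16 mm wide, top 40 mm above the underside). Origin: centre of the flat underside, z out of the handle side. At the start it stands in a slot of the rack: its x along the rack's x, handle to the rack's +y, its -y edge up
- blue_lid_edge (a point): middle of the lid's -y edge, half way through its thickness: the middle of the top edge while it stands in the rack, 122 mm above the table
- blue_lid_grip (a point): point in the lid's handle, 30 mm above the underside of the panel (10 mm below the top of the handle), to grip across its 16 mm width
- white_lid: white lid, otherwise the same as the blue one, standing the same way in the rack's other slot. To be left there
- rack: grey drying rack, fixed, 172 (x) x 150 (y) x 75 mm high. Origin: centre of its underside, x along the slots. Two slots at y = +40 and -40 mm, 12 mm wide: grooves 11 mm deep in the end cheeks (inner faces at x = +-74 mm, z = 10 to 75 mm); open in between. The lids stand on its floor at z = 10 mm and reach up to 122 mm
- pan: loose steel pan with one pie in it, 164 (x) x 136 (y) mm over the flared rim, 66 mm high, 0.9 kg. Origin: centre of its underside, x along its length. The lid drops into a recess 148 x 120 mm (4 mm play all round) and rests on a ledge at each end, 54 mm above the table; straight walls up to 60 mm, flared above
- carton: small brown cardboard carton, 66 x 48 mm, 50 mm high; origin: centre of its underside. Bystander
- date_stamp: black and grey hand stamp standing upright, 30 x 42 mm, 88 mm high; origin: centre of its underside. Bystander
There are look-alikes about, which are no part of the job. There is more than one size of the blue_lid; the job needs the larger.

How it is judged:
By the outcome, as a careful person would: the job done as asked, in the order asked, and still so for the second after the job is handed in, with the robot touching nothing.
It also fails if it takes over 61 s, if anything falls off the work surface, if the arm or the gripper's body presses on something with over 40 N, if the wrist force passes 120 N, or if a joint passes its speed limit or range.

ROBOT

A 6-joint arm with a two-finger parallel gripper is mounted at the origin on the work surface; the furniture and walls round the work are solid. World frame = base frame: x ahead of the robot, y to its left, z up, the work surface at z = 0. Lengths are in m, angles in degrees, forces in N, time in s.
With the tool pointing down it reaches from about 0.25 to 0.775 m from the base axis. Payload 8.9 kg.
Tool frame: the origin (TCP) lies between the finger pads, 19 mm behind the fingertips; this is the grasp point; z points along the fingers, y is the line along which they close (so a half turn about z gives the same grasp; the last joint's range is limited). The gripper opens to 85 mm and grips with 20 to 120 N. Pads are 22 mm wide; open, the fingers measure 114 mm over their backs; the gripper's body (76 mm by 85 mm) begins 54 mm behind the grasp point. The pads swing forward as they close: fully open they stand 13 mm farther back than shut.
Start: joints at [56.075, 16.656, -8.789, 64.555, 0, 82.019], TCP at [0.23, 0.472, 0.25] pointing down, gripper open.
Joint ranges: [-144.48, 144.48], [-52.06, 99.96], [-74.48, 78.29], [-112.23, 115.85], [-86.99, 84.42], [-180, 180]. Speed limits (degrees/s): [127.2, 127.2, 159.86, 180, 180, 180].

INTERFACE

Orientations are given as a 3x3 rotation matrix whose columns are the frame's x, y, z axes.
In Python, from plant import bot, cams, spotter gives the robot as it stands. The module is installed in compiled form; this text tells all that it offers.
- The arm moves only by the tool apply_moves, never from a script. Its argument "deltas" is a list of rows, each an object of numbers: "x", "y", "z": the shift along the tool's x, y, z normalised to -1 to 1, where 1 is 0.15 m; "rx", "ry", "rz": the turn, a rotation vector about the tool's x, y, z normalised to -1 to 1, where 1 is 180 degrees; "grip": the opening, from -1 (shut) to 1 (fully open). In form: [{"x": .., "y": .., "z": .., "rx": .., "ry": .., "rz": .., "grip": ..}, ...]. A call has 1 to 5 rows; each row shifts and turns the commanded pose from where the row before left it, along the tool's axes as they then stand; what a row does not reach is not made up. A row lasts 1/8 s, in which the tool goes at most 62.5 mm and 10.7 degrees, less where a joint would pass 70% of its speed; a pose out of reach is approached as far as the arm can. A call with a number of a shift or a turn outside -1 to 1 is refused whole. A call with a gripper value outside its range is refused whole. The fingers move at their own pace and stop on an object; "grip_force" is the grip in N (left out, the last holds). Time passes only in rows, so rows that do not move let the fingers close. It gives the time, the measured TCP pose, the force, the opening and the grip force at its end, in the units of the state.
- bot.sense(): the state, without advancing time (a new reading comes with each control period).
- cams.read_camera(name): name is "scene" or "top" or "wrist"; returns the picture (384x512x3 uint8, red, green, blue); there is no depth.
- cams.camera_model(name): a dict with "fovy" (degrees; the focal length in pixels is half the picture's height over the tangent of half this angle, whatever the lens; pixels are square), "cx", "cy" (the principal point, pixels), "dist" ([k1, k2, p1, p2, k3] as OpenCV has them; the pictures are not rectified), "rvec" (rotation vector, rad) and "tvec" (3), from world to camera coordinates, as OpenCV has them; the wrist camera has in their place "tool_from_camera" (4x4, takes a point from camera to tool coordinates, whose origin is the TCP and whose axes are the flange's). Camera axes: x right, y down, z forward; pixel columns grow to the right and rows downward; lengths in m; the calibration is good to about 2 mm. A picture is of the moment at which its call begins: read the wrist's pose just before it. camera_model takes no time and is no camera call.
- bot.finish_job(): hands the job in; it is judged then, once.
Trained networks look in the newest picture that a camera, given by its name, has taken for a name from the list of things; names that differ only in an ending like _2 or _b are one class to them, and where a whole thing is asked for, a point or a joint stands for the part that bears it (a point fixed in the world has none). Each returns a list of dicts, best first, with "score" (0 to 1); they miss things now and then, are a little off and sometimes report something else, mostly with a low value. They report only what shows in the picture. A call takes as long as a camera call. They do not tell look-alikes from the thing itself.
- spotter.masks_of(camera, name): "mask" (384x512 bool, what is visible of it) and "position" ([column, row] in pixels, amid what is visible of it).
- spotter.landmark_of(camera, name): "position" ([column, row] in pixels: a listed point, or the origin of a listed thing).
The state is a dict: "time_s": time; "joints": joint angles; "joint_velocities": joint speeds; "joint_torque": joint torques, N m; "position": TCP position; "tcp_rot": TCP orientation; "force": force on the tool from outside, world axes, zero at the start; "moment": the same for the moment, N m; "width": finger opening in m; "gripper_force": force on a finger pad.
Only numpy, scipy, OpenCV 4.12 (cv2) and the standard library are available. Lean on these libraries where they do the work, as an engineer would, in place of code of your own. Each camera call takes 0.05 s, during which the arm holds its last target. There are 200 camera calls.

## Working session

There is one attempt and no reset: what is moved stays moved. The work goes in short steps, Python scripts to look and compute and a tool call to move; the robot and the scene stay as the last step left them, time stands still between calls to the robot, and variables do not carry over. Pictures are saved under pics/ and viewed, at most 10 in all, crops included, and the job is handed in when it is done.

Besides the shell and the picture viewer there is one more tool, called as name([rows], argument=value, ...), one row to a line, values as JSON. apply_moves: Moves the arm, as the interface text tells. Its arguments: {"type":"object","properties":{"deltas":{"type":"array","items":{"type":"object","properties":{"x":{"type":"number"},"y":{"type":"number"},"z":{"type":"number"},"rx":{"type":"number"},"ry":{"type":"number"},"rz":{"type":"number"},"grip":{"type":"number"}}}},"grip_force":{"type":"number"}},"required":["deltas"]}

```bash
mkdir -p pics; python3 - <<'E'
from plant import bot,cams,spotter
import cv2,numpy as np
ims=[]
for c in ["scene","top"]:
    im=cams.read_camera(c); cv2.imwrite(f"pics/{c}0.png",im[:,:,::-1])
    print(c,cams.camera_model(c))
    for n in ["blue_lid","white_lid","rack","pan","carton","date_stamp"]:
        print(n,[(round(d['score'],2),np.round(d['position'])) for d in spotter.landmark_of(c,n)])
    print([(round(d['score'],2),np.round(d['position'])) for d in spotter.landmark_of(c,"blue_lid_edge")])
print(cams.camera_model("wrist")); s=bot.sense();print(s['time_s'],s['position'],s['tcp_rot'],s['width'])
E
```

```text
scene {'fovy': 52.07837135476457, 'cx': 258.308321922291, 'cy': 190.4469725125315, 'dist': array([-0.05152948,  0.        ,  0.        ,  0.        ,  0.        ]), 'rvec': array([ 2.00109475, -1.21095115,  0.57053104]), 'tvec': array([-0.2728397 ,  0.27876149,  0.86675172])}
blue_lid [(0.6, array([316., 166.])), (0.16, array([299., 159.]))]
white_lid [(0.7, array([338., 170.]))]
rack [(0.7, array([320., 183.]))]
pan [(0.71, array([226., 161.]))]
carton [(0.76, array([228., 207.])), (0.2, array([301., 158.]))]
date_stamp [(0.88, array([191., 197.])), (0.2, array([225., 164.]))]
[(0.95, array([301., 300.])), (0.59, array([312., 143.]))]
top {'fovy': 48.2033218399492, 'cx': 257.1664682383224, 'cy': 192.95515461875186, 'dist': array([-0.02361101,  0.        ,  0.        ,  0.        ,  0.        ]), 'rvec': array([ 2.12387621, -2.11900594,  0.15130005]), 'tvec': array([-0.06642654,  0.42674324,  1.34373217])}
blue_lid [(0.87, array([285., 128.])), (0.79, array([335., 278.]))]
white_lid [(0.77, array([310., 121.])), (0.56, array([279., 130.]))]
rack [(0.78, array([297., 128.]))]
pan []
c
[... 172 characters left out ...]
1.73915461246804, 'cy': 194.71127498208924, 'dist': array([-0.00562579,  0.        ,  0.        ,  0.        ,  0.        ]), 'tool_from_camera': array([[ 1.14427781e-04, -9.60073317e-01, -2.79748483e-01,
         7.05178501e-02],
       [ 9.99999963e-01,  4.09711001e-05,  2.68428684e-04,
        -6.79453619e-04],
       [-2.46249614e-04, -2.79748503e-01,  9.60073286e-01,
        -1.23718842e-01],
       [ 0.00000000e+00,  0.00000000e+00,  0.00000000e+00,
         1.00000000e+00]])}
0.8 [0.22969922 0.47211641 0.25002918] [[-8.99218466e-01  4.37499884e-01  4.08184818e-05]
 [ 4.37499886e-01  8.99218462e-01  8.21989637e-05]
 [-7.42695308e-07  9.17729072e-05 -9.99999996e-01]] 0.08557664536489781
```

```bash
python3 - <<'E'
import cv2
a=cv2.imread("pics/scene0.png");cv2.imwrite("pics/s0z.png",cv2.resize(a[80:380,100:460],None,fx=2.2,fy=2,interpolation=3)[:600,:800])
a=cv2.imread("pics/top0.png");cv2.imwrite("pics/t0z.png",cv2.resize(a[60:320,100:440],None,fx=2.3,fy=2.3,interpolation=3)[:600,:800])
E
```

```text
(no output)
```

View pics/s0z.png

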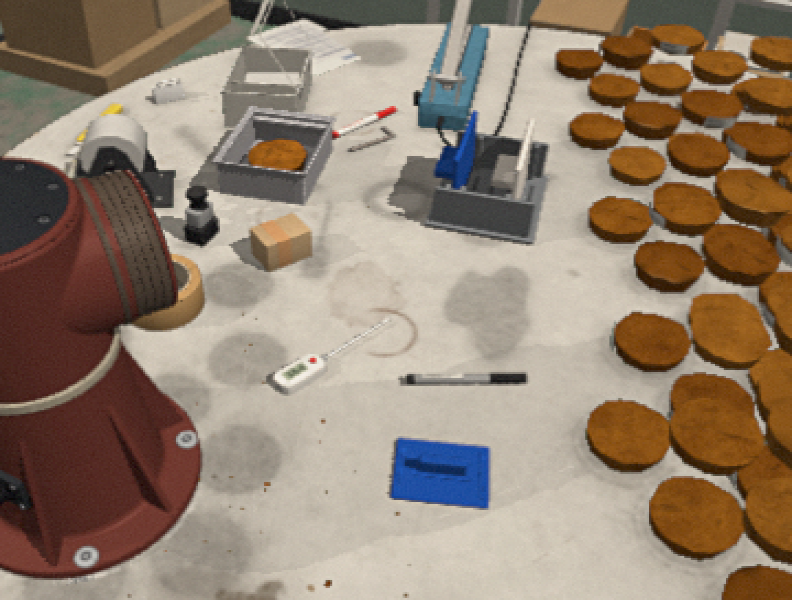

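View pics/t0z.png

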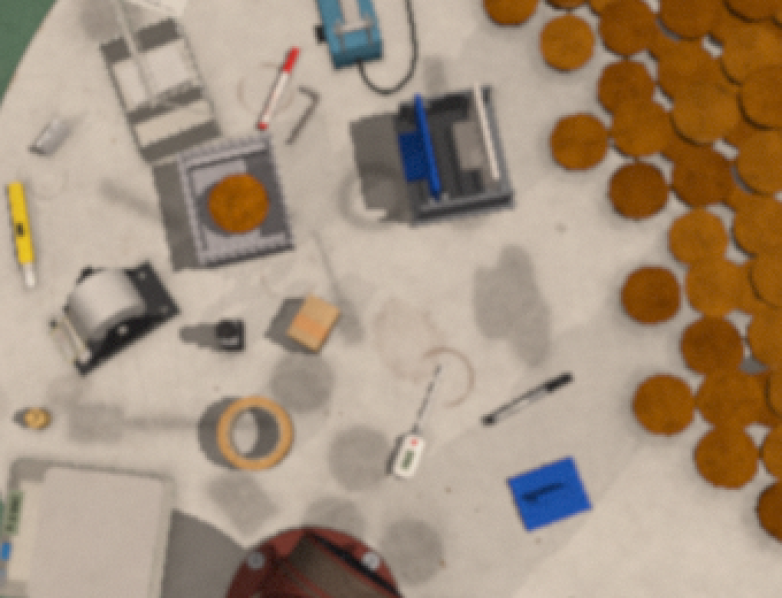

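The scene picture shows the blue lid standing in the rack's left slot (handle left), with the white lid beside it. The pan with the pie is at about (225,155) in the scene and (203,147) in the top picture. The blue lid lying flat in the foreground is the look-alike.

```bash
cat > h.py <<'E'
from plant import bot,cams,spotter
import cv2,numpy as np
def model(c):
    m=cams.camera_model(c); f=192/np.tan(np.radians(m['fovy'])/2)
    K=np.array([[f,0,m['cx']],[0,f,m['cy']],[0,0,1]]); d=np.array(m['dist'])
    if c=="wrist":
        s=bot.sense(); T=np.eye(4); T[:3,:3]=s['tcp_rot'];T[:3,3]=s['position']
        W=np.linalg.inv(T@m['tool_from_camera']); R,t=W[:3,:3],W[:3,3]
    else: R=cv2.Rodrigues(np.array(m['rvec']))[0]; t=np.array(m['tvec'])
    return K,d,R,t
def ray(M,p):
    K,d,R,t=M; u=cv2.undistortPoints(np.array(p,float).reshape(-1,1,2),K,d).reshape(-1,2)
    return -R.T@t, np.c_[u,np.ones(len(u))]@R
def at(M,p,z):
    o,v=ray(M,p); return o+v*((z-o[2])/v[:,2])[:,None]
def proj(M,X):
    K,d,R,t=M; return cv2.projectPoints(np.array(X,float).reshape(-1,1,3),cv2.Rodrigues(R)[0],t,K,d)[0].reshape(-1,2)
E
python3 - <<'E'
from h import *
np.set_printoptions(precision=3,suppress=True)
T=model("top");S=model("scene")
z2=lambda u,v:(100+u/2.3,60+v/2.3)
print("lid edge top",at(T,[z2(418,95),z2(437,198)],.122), at(T,[(285,119)],.122),"scene",at(S,[(312,143)],.122))
print("white edge",at(T,[z2(483,88),z2(495,180)],.122))
print("rack corners",at(T,[z2(512,208),z2(412,222)],.075))
print("pan rim corners",at(T,[z2(180,157),z2(268,135),z2(294,246),z2(200,266)],.066))
print("flat",at(T,[z2(508,480),z2(572,458),z2(592,505),z2(530,530)],.008))
print("carton,stamp",at(T,[z2(313,322)],.05),at(T,[z2(230,334)],.08))
print("blue device",at(T,[z2(350,45)],.05), "basket",at(T,[z2(215,135)],.05))
E
```

```text
lid edge top [[ 0.702 -0.143  0.122]
 [ 0.558 -0.168  0.122]] [[ 0.644 -0.153  0.122]] scene [[ 0.655 -0.148  0.122]]
white edge [[ 0.712 -0.231  0.122]
 [ 0.582 -0.245  0.122]]
rack corners [[ 0.557 -0.273  0.075]
 [ 0.537 -0.135  0.075]]
pan rim corners [[0.634 0.191 0.066]
 [0.666 0.067 0.066]
 [0.505 0.027 0.066]
 [0.477 0.157 0.066]]
flat [[ 0.188 -0.268  0.008]
 [ 0.218 -0.357  0.008]
 [ 0.154 -0.382  0.008]
 [ 0.12  -0.297  0.008]]
carton,stamp [[0.402 0.001 0.05 ]] [[0.381 0.111 0.08 ]]
blue device [[ 0.808 -0.047  0.05 ]] basket [[0.672 0.145 0.05 ]]
```

```bash
cat >> h.py <<'E'
from scipy.spatial.transform import Rotation as Ro
def Rt(xaz,tilt=0,roll=0):
    a=np.radians(xaz); x=np.array([np.cos(a),np.sin(a),0]); z=np.array([0,0,-1.]); 
    return np.c_[x,np.cross(z,x),z]@Ro.from_euler('x',-tilt,degrees=True).as_matrix()
def plan(P,R,n=None):
    s=bot.sense(); p=np.array(s['position']);Q=np.array(s['tcp_rot']); P=np.array(P,float)
    rv=Ro.from_matrix(Q.T@R).as_rotvec(degrees=True); D=np.linalg.norm(P-p)
    n=n or int(max(1,np.ceil(D/.055),np.ceil(np.linalg.norm(rv)/10)))
    for i in range(n):
        Qi=Q@Ro.from_rotvec(rv*i/n,degrees=True).as_matrix()
        print("{"+", ".join(f'"{k}": {v:.3f}' for k,v in zip("x y z rx ry rz".split(),np.r_[Qi.T@(P-p)/n/.15, rv/n/180]) if abs(v)>5e-4)+"}")
E
python3 - <<'E'
from h import *
plan((.63,-.156,.27),Rt(190),14)
E
```

```text
{"x": -0.302, "y": -0.186, "z": -0.010, "rz": -0.014}
{"x": -0.294, "y": -0.199, "z": -0.010, "rz": -0.014}
{"x": -0.284, "y": -0.212, "z": -0.010, "rz": -0.014}
{"x": -0.275, "y": -0.224, "z": -0.010, "rz": -0.014}
{"x": -0.264, "y": -0.236, "z": -0.010, "rz": -0.014}
{"x": -0.253, "y": -0.248, "z": -0.010, "rz": -0.014}
{"x": -0.242, "y": -0.259, "z": -0.010, "rz": -0.014}
{"x": -0.230, "y": -0.270, "z": -0.010, "rz": -0.014}
{"x": -0.218, "y": -0.280, "z": -0.010, "rz": -0.014}
{"x": -0.205, "y": -0.289, "z": -0.010, "rz": -0.014}
{"x": -0.192, "y": -0.298, "z": -0.010, "rz": -0.014}
{"x": -0.178, "y": -0.307, "z": -0.010, "rz": -0.014}
{"x": -0.165, "y": -0.314, "z": -0.010, "rz": -0.014}
{"x": -0.150, "y": -0.321, "z": -0.010, "rz": -0.014}
```

apply_moves([
  {"x":-0.3,"y":-0.19,"z":-0.01,"rz":-0.014},
  {"x":-0.295,"y":-0.2,"z":-0.01,"rz":-0.014},
  {"x":-0.285,"y":-0.21,"z":-0.01,"rz":-0.014},
  {"x":-0.275,"y":-0.225,"z":-0.01,"rz":-0.014},
  {"x":-0.265,"y":-0.235,"z":-0.01,"rz":-0.014},
])

```text
$.deltas[0]: bad value
```

apply_moves([
  {"x":-0.255,"y":-0.25,"z":-0.01,"rz":-0.014},
  {"x":-0.24,"y":-0.26,"z":-0.01,"rz":-0.014},
  {"x":-0.23,"y":-0.27,"z":-0.01,"rz":-0.014},
  {"x":-0.22,"y":-0.28,"z":-0.01,"rz":-0.014},
  {"x":-0.205,"y":-0.29,"z":-0.01,"rz":-0.014},
])

```text
$.deltas[0]: bad value
```

apply_moves([
  {"x":-0.19,"y":-0.3,"z":-0.01,"rz":-0.014},
  {"x":-0.18,"y":-0.305,"z":-0.01,"rz":-0.014},
  {"x":-0.165,"y":-0.315,"z":-0.01,"rz":-0.014},
  {"x":-0.15,"y":-0.32,"z":-0.01,"rz":-0.014},
  {"grip":0.3},
])

```text
$.deltas[0]: bad value
```

```bash
python3 - <<'E'
from h import *
np.set_printoptions(precision=4,suppress=True)
s=bot.sense();print(s['time_s'],s['position'],s['tcp_rot'],s['joints'],s['width'])
M=model("wrist");im=cams.read_camera("wrist")
cv2.imwrite("pics/w1.png",cv2.resize(im[:,:,::-1],(768,576)))
for n in ["blue_lid_edge","white_lid","blue_lid"]:
    for d in spotter.masks_of("wrist",n)[:2]:
        print(n,d['score'],d['position'])
for d in spotter.landmark_of("wrist","blue_lid_edge"): print(d['score'],d['position'],at(M,[d['position']],.122))
E
```

```text
0.8 [0.2297 0.4721 0.25  ] [[-0.8992  0.4375  0.    ]
 [ 0.4375  0.8992  0.0001]
 [-0.      0.0001 -1.    ]] [56.074  16.654  -8.7881 64.5527  0.0007 82.0184] 0.08557664536489781
blue_lid 0.42 [83.8, 376.8]
```

View pics/w1.png

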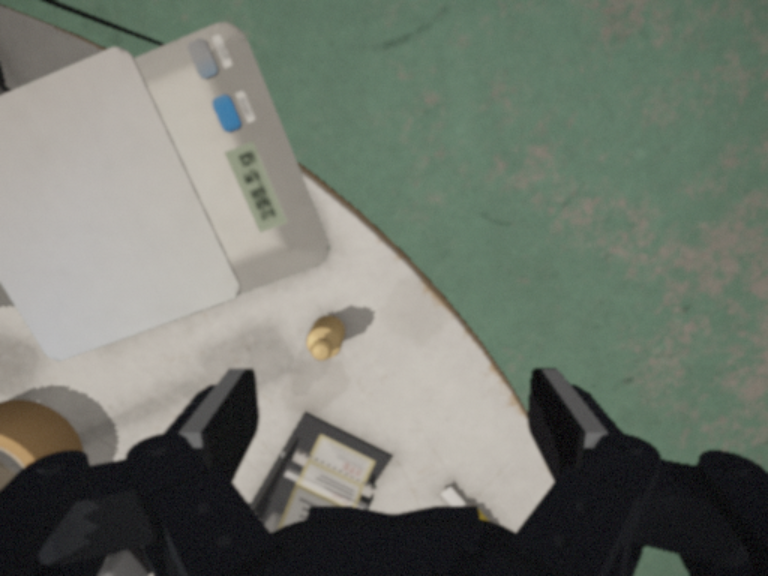

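The picture shows the scales and tape, because the moves were refused for missing keys. I'll resend the same moves with every key filled in.

apply_moves([
  {"x":-0.3,"y":-0.19,"z":-0.01,"rx":0,"ry":0,"rz":-0.014,"grip":1},
  {"x":-0.295,"y":-0.2,"z":-0.01,"rx":0,"ry":0,"rz":-0.014,"grip":1},
  {"x":-0.285,"y":-0.21,"z":-0.01,"rx":0,"ry":0,"rz":-0.014,"grip":1},
  {"x":-0.275,"y":-0.225,"z":-0.01,"rx":0,"ry":0,"rz":-0.014,"grip":1},
  {"x":-0.265,"y":-0.235,"z":-0.01,"rx":0,"ry":0,"rz":-0.014,"grip":1},
], grip_force=40)

```text
time_s: 1.68
position: [0.3729, 0.2457, 0.2577]
tcp_rot: [[-0.973, 0.229, 0.001], [0.229, 0.973, 0.0], [-0.001, 0.0, -1.0]]
force: [-0.3, 0.3, -0.6]
width: 0.0853
gripper_force: 0.0
```

apply_moves([
  {"x":-0.255,"y":-0.25,"z":-0.01,"rx":0,"ry":0,"rz":-0.014,"grip":0.3},
  {"x":-0.24,"y":-0.26,"z":-0.01,"rx":0,"ry":0,"rz":-0.014,"grip":0.3},
  {"x":-0.23,"y":-0.27,"z":-0.01,"rx":0,"ry":0,"rz":-0.014,"grip":0.3},
  {"x":-0.22,"y":-0.28,"z":-0.01,"rx":0,"ry":0,"rz":-0.014,"grip":0.3},
  {"x":-0.205,"y":-0.29,"z":-0.01,"rx":0,"ry":0,"rz":-0.014,"grip":0.3},
])

```text
time_s: 2.3
position: [0.5147, 0.0197, 0.2652]
tcp_rot: [[-1.0, 0.012, 0.001], [0.012, 1.0, 0.0], [-0.001, 0.0, -1.0]]
force: [-0.1, 0.6, 0.3]
width: 0.0558
gripper_force: 0.0
```

apply_moves([
  {"x":-0.19,"y":-0.3,"z":-0.01,"rx":0,"ry":0,"rz":-0.014,"grip":0.3},
  {"x":-0.18,"y":-0.305,"z":-0.01,"rx":0,"ry":0,"rz":-0.014,"grip":0.3},
  {"x":-0.165,"y":-0.315,"z":-0.01,"rx":0,"ry":0,"rz":-0.014,"grip":0.3},
  {"x":-0.15,"y":-0.32,"z":-0.01,"rx":0,"ry":0,"rz":-0.014,"grip":0.3},
  {"x":0,"y":0,"z":0,"rx":0,"ry":0,"rz":0,"grip":0.3},
])

```text
time_s: 2.92
position: [0.6275, -0.1623, 0.2697]
tcp_rot: [[-0.987, -0.159, -0.0], [-0.159, 0.987, -0.0], [0.001, -0.0, -1.0]]
force: [-0.0, 1.2, -0.8]
width: 0.0556
gripper_force: 0.0
```

```bash
python3 - <<'E'
from h import *
np.set_printoptions(precision=4,suppress=True)
s=bot.sense();print(s['time_s'],s['position'],s['tcp_rot'],s['joints'],s['width'])
M=model("wrist");im=cams.read_camera("wrist")
cv2.imwrite("pics/w2.png",cv2.resize(im[:,:,::-1],(768,576)))
for d in spotter.landmark_of("wrist","blue_lid_edge"): print(d['score'],d['position'],at(M,[d['position']],.122))
hsv=cv2.cvtColor(im,cv2.COLOR_RGB2HSV);m=cv2.inRange(hsv,(105,120,40),(130,255,255));print(m.sum()/255)
E
```

```text
2.925 [ 0.6275 -0.1623  0.2697] [[-0.9872 -0.1594 -0.0005]
 [-0.1594  0.9872 -0.0004]
 [ 0.0005 -0.0003 -1.    ]] [-20.9483  30.2208  14.9227  74.7205  -0.0287 -30.1228] 0.055626136275191154
0.74 [269.8, 195.7] [[ 0.6353 -0.1544  0.122 ]]
3103.0
```

View pics/w2.png

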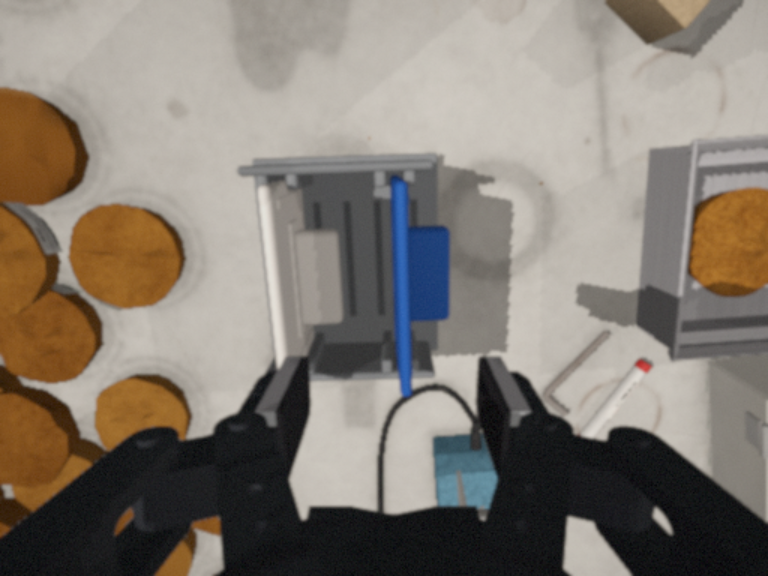

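The wrist picture shows the blue lid's top edge running from about (399,180) to (406,395), with its handle on the right. The white lid is on the left and the pan on the right.

```bash
python3 - <<'E'
from h import *
np.set_printoptions(precision=4,suppress=True)
M=model("wrist")
E=at(M,np.array([(399,180),(406,395)])/1.5,.122);print(E,E.mean(0));d=E[0]-E[1];print(np.linalg.norm(d),np.degrees(np.arctan2(d[1],d[0])))
C=at(M,np.array([(242,170),(437,160)])/1.5,.075);d=C[0]-C[1];print(C,np.degrees(np.arctan2(d[1],d[0])))
W=at(M,np.array([(260,180),(281,365)])/1.5,.122);d=W[0]-W[1];print(W,np.degrees(np.arctan2(d[1],d[0])))
im=cv2.imread("pics/w2.png");im=cams.read_camera("wrist")
m=cv2.inRange(cv2.cvtColor(im,cv2.COLOR_RGB2HSV),(105,120,40),(130,255,255))
for r in range(122,262,10):
    c=np.where(m[r,240:310])[0]+240
    if len(c): x=(c[0]+0,c[-1]); print(r,x,at(M,[(c[0],r)],.122)[0][:2])
E
```

```text
[[ 0.5673 -0.1658  0.122 ]
 [ 0.7029 -0.1384  0.122 ]] [ 0.6351 -0.1521  0.122 ]
0.13835970556662702 -168.5813670093267
[[ 0.5797 -0.2701  0.075 ]
 [ 0.5522 -0.1418  0.075 ]] -77.91552120652727
[[ 0.5802 -0.2449  0.122 ]
 [ 0.6946 -0.222   0.122 ]] -168.65096477158136
122 (np.int64(257), np.int64(265)) [ 0.5702 -0.1732]
132 (np.int64(258), np.int64(267)) [ 0.5785 -0.171 ]
142 (np.int64(258), np.int64(267)) [ 0.5871 -0.1696]
152 (np.int64(258), np.int64(291)) [ 0.5958 -0.1682]
162 (np.int64(259), np.int64(295)) [ 0.6045 -0.1659]
172 (np.int64(259), np.int64(295)) [ 0.6136 -0.1645]
182 (np.int64(259), np.int64(294)) [ 0.6228 -0.163 ]
192 (np.int64(259), np.int64(294)) [ 0.6322 -0.1615]
202 (np.int64(260), np.int64(294)) [ 0.6416 -0.159 ]
212 (np.int64(260), np.int64(293)) [ 0.6514 -0.1574]
222 (np.int64(260), np.int64(270)) [ 0.6613 -0.1558]
232 (np.int64(261), np.int64(270)) [ 0.6713 -0.1532]
242 (np.int64(261), np.int64(270)) [ 0.6817 -0.1515]
252 (np.int64(263), np.int64(269)) [ 0.6919 -0.1479]
```

```bash
python3 - <<'E'
from h import *
plan((.635,-.1545,.17),Rt(191.5),3)
E
```

```text
{"x": -0.021, "y": 0.005, "z": 0.224, "rz": -0.004}
{"x": -0.021, "y": 0.005, "z": 0.224, "rz": -0.004}
{"x": -0.021, "y": 0.005, "z": 0.224, "rz": -0.004}
```

apply_moves([
  {"x":-0.02,"y":0.005,"z":0.22,"rx":0,"ry":0,"rz":-0.004,"grip":0.3},
  {"x":-0.02,"y":0.005,"z":0.22,"rx":0,"ry":0,"rz":-0.004,"grip":0.3},
  {"x":-0.02,"y":0.005,"z":0.22,"rx":0,"ry":0,"rz":-0.004,"grip":0.3},
  {"x":0,"y":0,"z":0,"rx":0,"ry":0,"rz":0,"grip":0.3},
])

```text
time_s: 3.58
position: [0.633, -0.1533, 0.1702]
tcp_rot: [[-0.98, -0.201, -0.004], [-0.201, 0.98, 0.002], [0.004, 0.003, -1.0]]
force: [0.6, 0.0, 0.7]
width: 0.0556
gripper_force: 0.0
```

```bash
python3 - <<'E'
from h import *
np.set_printoptions(precision=4,suppress=True)
im=cams.read_camera("wrist");s=bot.sense();print(s['position'],s['force'])
M=model("wrist")
cv2.imwrite("pics/w3.png",im[:,:,::-1])
m=cv2.inRange(cv2.cvtColor(im,cv2.COLOR_RGB2HSV),(105,120,40),(130,255,255))
for r in range(60,370,20):
    c=np.where(m[r,200:330])[0]+200
    if len(c): print(r,c[0],c[-1],at(M,[(c[0],r)],.122)[0][:2])
plan((.635,-.1545,.112),Rt(191.5),3)
E
```

```text
[ 0.6341 -0.154   0.1722] [0.4614 0.4413 0.1393]
120 252 265 [ 0.5732 -0.1728]
140 252 266 [ 0.584  -0.1707]
160 252 265 [ 0.5951 -0.1686]
180 252 303 [ 0.6067 -0.1663]
200 252 302 [ 0.6187 -0.164 ]
220 252 301 [ 0.6312 -0.1615]
240 253 300 [ 0.644  -0.1584]
260 252 264 [ 0.6576 -0.1563]
280 252 264 [ 0.6717 -0.1536]
300 253 264 [ 0.6862 -0.1501]
320 254 262 [ 0.7014 -0.1464]
{"x": -0.002, "y": -0.002, "z": 0.134}
{"x": -0.002, "y": -0.002, "z": 0.134}
{"x": -0.002, "y": -0.002, "z": 0.134}
```

View pics/w3.png

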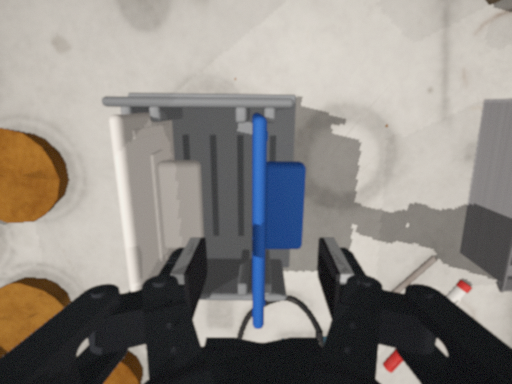

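The lid's edge is at columns 252–265, centred between the fingers. The lid is aligned, so I'll descend and grip.

apply_moves([
  {"x":0,"y":-0.005,"z":0.134,"rx":0,"ry":0,"rz":0,"grip":0.3},
  {"x":0,"y":-0.005,"z":0.134,"rx":0,"ry":0,"rz":0,"grip":0.3},
  {"x":0,"y":0,"z":0.134,"rx":0,"ry":0,"rz":0,"grip":0.3},
  {"x":0,"y":0,"z":0,"rx":0,"ry":0,"rz":0,"grip":-1},
  {"x":0,"y":0,"z":0,"rx":0,"ry":0,"rz":0,"grip":-1},
], grip_force=40)

```text
time_s: 4.25
position: [0.6361, -0.1569, 0.1138]
tcp_rot: [[-0.98, -0.199, 0.002], [-0.199, 0.98, -0.001], [-0.002, -0.001, -1.0]]
force: [0.2, -1.0, 0.9]
width: 0.0198
gripper_force: 0.0
```

apply_moves([
  {"x":0,"y":0,"z":0,"rx":0,"ry":0,"rz":0,"grip":-1},
  {"x":0,"y":0,"z":0,"rx":0,"ry":0,"rz":0,"grip":-1},
  {"x":0,"y":0,"z":0,"rx":0,"ry":0,"rz":0,"grip":-1},
])

```text
time_s: 4.62
position: [0.6363, -0.1572, 0.1136]
tcp_rot: [[-0.98, -0.199, 0.003], [-0.199, 0.98, -0.001], [-0.003, -0.002, -1.0]]
force: [-0.3, -0.4, 7.3]
width: 0.0072
gripper_force: 40.8
```

apply_moves([
  {"x":0,"y":0,"z":-0.08,"rx":0,"ry":0,"rz":0,"grip":-1},
  {"x":0,"y":0,"z":-0.15,"rx":0,"ry":0,"rz":0,"grip":-1},
  {"x":0,"y":0,"z":-0.2,"rx":0,"ry":0,"rz":0,"grip":-1},
  {"x":0,"y":0,"z":-0.2,"rx":0,"ry":0,"rz":0,"grip":-1},
  {"x":0,"y":0,"z":-0.2,"rx":0,"ry":0,"rz":0,"grip":-1},
], grip_force=50)

```text
time_s: 5.25
position: [0.635, -0.1566, 0.238]
tcp_rot: [[-0.98, -0.199, 0.0], [-0.199, 0.98, -0.0], [-0.0, -0.0, -1.0]]
force: [0.4, -0.8, -2.2]
width: 0.0072
gripper_force: 48.8
```

```bash
python3 - <<'E'
from h import *
im=cams.read_camera("wrist");s=bot.sense();print(s['position'],s['force'],s['moment'],s['width'],s['joints'])
cv2.imwrite("pics/w4.png",im[:,:,::-1])
T=model("top")
z2=lambda u,v:(100+u/2.3,60+v/2.3)
print(at(T,[z2(437,365),z2(572,377),z2(485,420),z2(622,295),z2(400,475)],0))
E
```

```text
[ 0.63652217 -0.15715478  0.24238215] [-0.84164662 -0.50284023  1.4253005 ] [-0.01582535 -0.10886097  0.03030486] 0.007112013009213903 [-2.02529948e+01  3.12819987e+01  1.26446377e+01  7.10266821e+01
  7.48767534e-04 -3.17543512e+01]
[[ 0.34784744 -0.17186449  0.        ]
 [ 0.33109659 -0.3618008   0.        ]
 [ 0.27050208 -0.23844381  0.        ]
 [ 0.4485495  -0.43662986  0.        ]
 [ 0.19396293 -0.11921572  0.        ]]
```

View pics/w4.png

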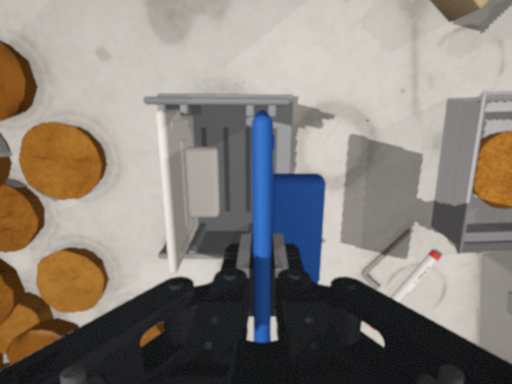

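The lid is clear of the rack and held square, and the white lid is undisturbed. I'll turn it so the handle faces away from the base, then tilt.

```bash
python3 - <<'E'
from h import *
plan((.407,-.27,.28),Rt(48),15)
E
```

```text
{"x": 0.110, "y": -0.029, "z": -0.017, "rz": 0.053}
{"x": 0.104, "y": -0.047, "z": -0.017, "rz": 0.053}
{"x": 0.094, "y": -0.063, "z": -0.017, "rz": 0.053}
{"x": 0.083, "y": -0.078, "z": -0.017, "rz": 0.053}
{"x": 0.068, "y": -0.091, "z": -0.017, "rz": 0.053}
{"x": 0.052, "y": -0.101, "z": -0.017, "rz": 0.053}
{"x": 0.035, "y": -0.108, "z": -0.017, "rz": 0.053}
{"x": 0.016, "y": -0.112, "z": -0.017, "rz": 0.053}
{"x": -0.002, "y": -0.114, "z": -0.017, "rz": 0.053}
{"x": -0.021, "y": -0.112, "z": -0.017, "rz": 0.053}
{"x": -0.040, "y": -0.107, "z": -0.017, "rz": 0.053}
{"x": -0.057, "y": -0.099, "z": -0.017, "rz": 0.053}
{"x": -0.072, "y": -0.088, "z": -0.017, "rz": 0.053}
{"x": -0.086, "y": -0.074, "z": -0.017, "rz": 0.053}
{"x": -0.097, "y": -0.059, "z": -0.017, "rz": 0.053}
```

apply_moves([
  {"x":0.11,"y":-0.03,"z":-0.12,"rx":0,"ry":0,"rz":0.053,"grip":-1},
  {"x":0.105,"y":-0.045,"z":-0.12,"rx":0,"ry":0,"rz":0.053,"grip":-1},
  {"x":0.095,"y":-0.065,"z":0,"rx":0,"ry":0,"rz":0.053,"grip":-1},
  {"x":0.085,"y":-0.08,"z":0,"rx":0,"ry":0,"rz":0.053,"grip":-1},
  {"x":0.07,"y":-0.09,"z":0,"rx":0,"ry":0,"rz":0.053,"grip":-1},
])

```text
time_s: 5.92
position: [0.5572, -0.1947, 0.2725]
tcp_rot: [[-0.804, 0.595, 0.0], [0.595, 0.804, -0.0], [-0.0, -0.0, -1.0]]
force: [-0.0, -0.5, -1.9]
width: 0.0071
gripper_force: 48.8
```

apply_moves([
  {"x":0.05,"y":-0.1,"z":0,"rx":0,"ry":0,"rz":0.053,"grip":-1},
  {"x":0.035,"y":-0.11,"z":0,"rx":0,"ry":0,"rz":0.053,"grip":-1},
  {"x":0.015,"y":-0.11,"z":0,"rx":0,"ry":0,"rz":0.053,"grip":-1},
  {"x":0,"y":-0.115,"z":0,"rx":0,"ry":0,"rz":0.053,"grip":-1},
  {"x":-0.02,"y":-0.11,"z":0,"rx":0,"ry":0,"rz":0.053,"grip":-1},
])

```text
time_s: 6.55
position: [0.4813, -0.2323, 0.2725]
tcp_rot: [[-0.101, 0.995, 0.0], [0.995, 0.101, -0.0], [-0.0, 0.0, -1.0]]
force: [-0.1, -0.5, -1.3]
width: 0.0069
gripper_force: 48.8
```

apply_moves([
  {"x":-0.04,"y":-0.105,"z":0,"rx":0,"ry":0,"rz":0.053,"grip":-1},
  {"x":-0.055,"y":-0.1,"z":0,"rx":0,"ry":0,"rz":0.053,"grip":-1},
  {"x":-0.07,"y":-0.09,"z":0,"rx":0,"ry":0,"rz":0.053,"grip":-1},
  {"x":-0.085,"y":-0.075,"z":0,"rx":0,"ry":0,"rz":0.053,"grip":-1},
  {"x":-0.095,"y":-0.06,"z":0,"rx":0,"ry":0,"rz":0.053,"grip":-1},
])

```text
time_s: 7.18
position: [0.4048, -0.2693, 0.2725]
tcp_rot: [[0.668, 0.744, 0.0], [0.744, -0.668, -0.0], [0.0, 0.0, -1.0]]
force: [0.4, -0.5, -1.3]
width: 0.0073
gripper_force: 48.8
```

```bash
python3 - <<'E'
from h import *
s=bot.sense();print(s['time_s'],s['position'],s['joints'],s['width'],s['force'])
plan((.407,-.27,.16),Rt(48,62),7)
E
```

```text
7.175 [ 0.40483292 -0.26925299  0.27253509] [-4.22516158e+01  1.17137344e+01 -1.19371829e+01  6.63355946e+01
  7.19716324e-04  8.96636524e+01] 0.007300017737890438 [ 0.35569587 -0.49096086 -1.30042763]
{"x": 0.001, "y": 0.002, "z": 0.107, "rx": -0.049}
{"x": 0.001, "y": -0.015, "z": 0.106, "rx": -0.049}
{"x": 0.001, "y": -0.031, "z": 0.103, "rx": -0.049}
{"x": 0.001, "y": -0.046, "z": 0.097, "rx": -0.049}
{"x": 0.001, "y": -0.060, "z": 0.088, "rx": -0.049}
{"x": 0.001, "y": -0.073, "z": 0.078, "rx": -0.049}
{"x": 0.001, "y": -0.085, "z": 0.066, "rx": -0.049}
```

apply_moves([
  {"x":0,"y":0,"z":0.105,"rx":-0.049,"ry":0,"rz":0,"grip":-1},
  {"x":0,"y":-0.015,"z":0.105,"rx":-0.049,"ry":0,"rz":0,"grip":-1},
  {"x":0,"y":-0.03,"z":0.105,"rx":-0.049,"ry":0,"rz":0,"grip":-1},
  {"x":0,"y":-0.045,"z":0.095,"rx":-0.049,"ry":0,"rz":0,"grip":-1},
])

```text
time_s: 7.68
position: [0.406, -0.2696, 0.2097]
tcp_rot: [[0.664, 0.614, 0.427], [0.748, -0.545, -0.379], [0.0, 0.571, -0.821]]
force: [1.2, -1.3, -3.4]
width: 0.007
gripper_force: 49.5
```

apply_moves([
  {"x":0,"y":-0.06,"z":0.09,"rx":-0.049,"ry":0,"rz":0,"grip":-1},
  {"x":0,"y":-0.075,"z":0.08,"rx":-0.049,"ry":0,"rz":0,"grip":-1},
  {"x":0,"y":-0.085,"z":0.065,"rx":-0.049,"ry":0,"rz":0,"grip":-1},
  {"x":0,"y":0,"z":0,"rx":0,"ry":0,"rz":0,"grip":-1},
])

```text
time_s: 8.18
position: [0.4291, -0.2815, 0.1834]
tcp_rot: [[0.667, 0.459, 0.587], [0.745, -0.407, -0.528], [-0.004, 0.789, -0.614]]
force: [0.3, 0.4, -3.5]
width: 0.0072
gripper_force: 49.7
```

```bash
python3 - <<'E'
from h import *
im=cams.read_camera("scene");s=bot.sense();print(s['time_s'],s['position'],s['tcp_rot'],s['joints'],s['width'],s['force'])
cv2.imwrite("pics/s5.png",cv2.resize(im[80:380,100:500,::-1],(800,600)))
plan((.407,-.27,.062),Rt(48,62),3)
E
```

```text
8.225 [ 0.42869202 -0.28123607  0.18310405] [[ 0.66678469  0.46103461  0.5855299 ]
 [ 0.74524078 -0.40849354 -0.52701918]
 [-0.0037889   0.78776908 -0.61595903]] [-40.94666894   3.19310375 -73.82693748 -38.99379783  -0.82150035
  90.36681286] 0.00681991331190797 [ 0.15981114 -0.06907501 -1.9207371 ]
{"x": -0.013, "y": -0.244, "z": 0.124, "rx": -0.019, "rz": 0.001}
{"x": -0.013, "y": -0.251, "z": 0.110, "rx": -0.019, "rz": 0.001}
{"x": -0.013, "y": -0.257, "z": 0.095, "rx": -0.019, "rz": 0.001}
```

View pics/s5.png

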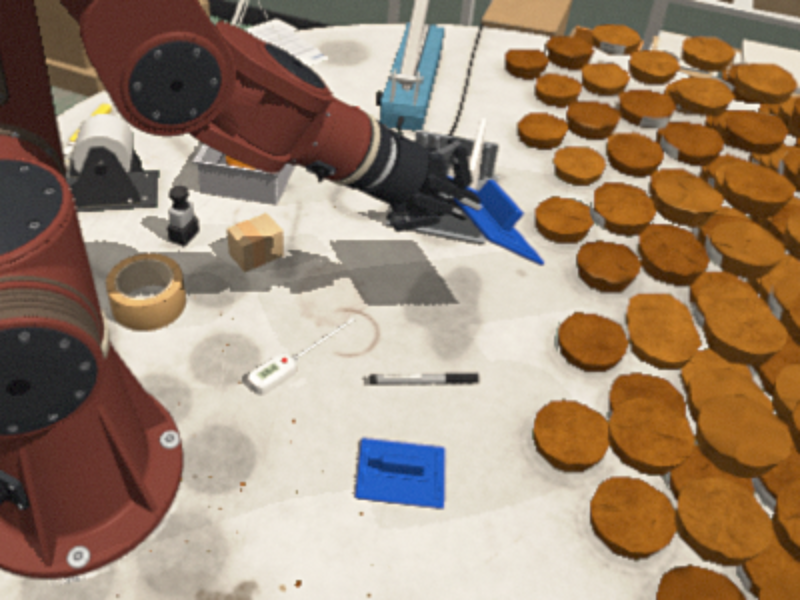

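The handle faces up and the lid is held, but joint 3 is near its limit, so this spot is too close to the base. I'll fit the arm's planar geometry and choose a reachable tilt and place.

```bash
cat > k.py <<'E'
import numpy as np
from scipy.optimize import least_squares
D=np.array([[16.654,-8.788,90,.2297,.4721,.25],[31.282,12.645,90,.6365,-.1572,.2424],[11.714,-11.937,90,.4048,-.2693,.2725],[3.193,-73.827,38.03,.4287,-.2812,.1831],[30.22,14.92,90,.6275,-.1623,.2697]])
r=np.sqrt(D[:,3]**2+D[:,4]**2-.0718**2)
def fk(q,J2,J3,p):
    r0,h0,L1,L2,f0,L3=q; a=np.radians(J2);f=np.radians(J2-J3)+f0;p=np.radians(p)
    return r0+L1*np.sin(a)+L2*np.cos(f)+L3*np.cos(p), h0+L1*np.cos(a)-L2*np.sin(f)-L3*np.sin(p)
def res(q):
    R,Z=fk(q,D[:,0],D[:,1],D[:,2]); return np.r_[R-r,Z-D[:,5],(q-[0.05,.25,.35,.35,0,.3])*.003]
S=least_squares(res,[0.0,.25,.35,.35,0,.3]);Q=S.x
if __name__=="__main__":
    print(Q,S.fun[:10])
    for pt in (25,30,35,40,45,50):
      for z in (.055,.08):
        # min r in J3 range
        o=[]
        for R in np.arange(.42,.76,.02):
            s=least_squares(lambda j:np.array(fk(Q,j[0],j[1],pt))-[R,z],[20,-40]); 
            o.append((round(R,2),*np.round(s.x),round(pt-s.x[0]+s.x[1]),round(s.cost*1e4)))
        print(pt,z,[t for t in o if t[2]>-72 and t[4]==0][:2])
E
python3 k.py
```

```text
[-0.0015067   0.2955048   0.51346763  0.39094506 -0.15432814  0.42561948] [ 2.18911743e-04 -1.32329346e-03 -1.63494382e-04  3.12251554e-05
  1.23711451e-03  1.28298808e-04 -2.00540016e-04  2.36756480e-04
 -6.80751164e-05 -9.68496985e-05]
25 0.055 [(np.float64(0.64), np.float64(55.0), np.float64(-69.0), -99, 0), (np.float64(0.66), np.float64(53.0), np.float64(-66.0), -94, 0)]
25 0.08 [(np.float64(0.64), np.float64(50.0), np.float64(-69.0), -94, 0), (np.float64(0.66), np.float64(49.0), np.float64(-66.0), -90, 0)]
30 0.055 [(np.float64(0.62), np.float64(48.0), np.float64(-70.0), -88, 0), (np.float64(0.64), np.float64(47.0), np.float64(-67.0), -84, 0)]
30 0.08 [(np.float64(0.62), np.float64(43.0), np.float64(-70.0), -83, 0), (np.float64(0.64), np.float64(42.0), np.float64(-67.0), -79, 0)]
35 0.055 [(np.float64(0.6), np.float64(41.0), np.float64(-70.0), -77, 0), (np.float64(0.62), np.float64(41.0), np.float64(-67.0), -73, 0)]
35 0.08 [(np.float64(0.6), np.float64(36.0), np.float64(-70.0), -71, 0), (np.float64(0.62), np.float64(35.0), np.float64(-67.0), -67, 0)]
40 0.055 [(np.float64(0.58), np.float64(35.0), np.float64(-70.0), -64, 0), (np.float64(0.6), np.float64(34.0), np.float64(-67.0), -61, 0)]
40 0.08 [(np.float64(0.58), np.float64(29.0), np.float64(-69.0), -58, 0), (np.float64(0.6), np.float64(29.0), np.float64(-66.0), -55, 0)]
45 0.055 [(np.float64(0.54), np.float64(28.0), np.float64(-71.0), -54, 0), (np.float64(0.56), np.float64(29.0), np.float64(-68.0), -52, 0)]
45 0.08 [(np.float64(0.54), np.float64(23.0), np.float64(-70.0), -48, 0), (np.float64(0.56), np.float64(23.0), np.float64(-67.0), -45, 0)]
50 0.055 [(np.float64(0.52), np.float64(23.0), np.float64(-69.0), -42, 0), (np.float64(0.54), np.float64(23.0), np.float64(-66.0), -39, 0)]
50 0.08 [(np.float64(0.5), np.float64(16.0), np.float64(-70.0), -37, 0), (np.float64(0.52), np.float64(17.0), np.float64(-67.0), -35, 0)]
```

```bash
python3 - <<'E'
from h import *
plan((.41,-.285,.25),Rt(135,62),10)
E
```

```text
{"x": -0.010, "y": 0.030, "z": -0.033, "rx": -0.005, "ry": 0.041, "rz": -0.026}
{"x": -0.009, "y": 0.030, "z": -0.034, "rx": -0.005, "ry": 0.041, "rz": -0.026}
{"x": -0.007, "y": 0.030, "z": -0.035, "rx": -0.005, "ry": 0.041, "rz": -0.026}
{"x": -0.005, "y": 0.030, "z": -0.035, "rx": -0.005, "ry": 0.041, "rz": -0.026}
{"x": -0.003, "y": 0.030, "z": -0.035, "rx": -0.005, "ry": 0.041, "rz": -0.026}
{"x": -0.001, "y": 0.031, "z": -0.035, "rx": -0.005, "ry": 0.041, "rz": -0.026}
{"x": 0.001, "y": 0.031, "z": -0.034, "rx": -0.005, "ry": 0.041, "rz": -0.026}
{"x": 0.003, "y": 0.032, "z": -0.034, "rx": -0.005, "ry": 0.041, "rz": -0.026}
{"x": 0.005, "y": 0.033, "z": -0.033, "rx": -0.005, "ry": 0.041, "rz": -0.026}
{"x": 0.006, "y": 0.033, "z": -0.032, "rx": -0.005, "ry": 0.041, "rz": -0.026}
```

apply_moves([
  {"x":-0.01,"y":0.06,"z":0,"rx":-0.005,"ry":0.041,"rz":-0.026,"grip":-1},
  {"x":-0.01,"y":0.06,"z":0,"rx":-0.005,"ry":0.041,"rz":-0.026,"grip":-1},
  {"x":-0.005,"y":0.06,"z":0,"rx":-0.005,"ry":0.041,"rz":-0.026,"grip":-1},
  {"x":-0.005,"y":0.06,"z":0,"rx":-0.005,"ry":0.041,"rz":-0.026,"grip":-1},
  {"x":0,"y":0.06,"z":0,"rx":-0.005,"ry":0.041,"rz":-0.026,"grip":-1},
])

```text
time_s: 8.85
position: [0.4496, -0.2977, 0.2242]
tcp_rot: [[-0.034, 0.533, 0.845], [0.999, -0.01, 0.046], [0.033, 0.846, -0.532]]
force: [-1.0, -0.1, -3.4]
width: 0.0072
gripper_force: 49.8
```

```bash
python3 - <<'E'
from h import *
s=bot.sense();print(s['position'],np.round(s['joints'],1),s['width'],s['force'])
plan((.41,-.285,.25),Rt(135,62),5)
E
```

```text
[ 0.44960639 -0.29768774  0.22424327] [-69.9   7.7 -53.2   4.2  54.1  32. ] 0.007239274707210122 [-0.97559021 -0.07889828 -3.38504487]
{"x": 0.020, "y": 0.001, "z": -0.062, "rx": -0.004, "ry": 0.040, "rz": -0.026}
{"x": 0.027, "y": 0.003, "z": -0.059, "rx": -0.004, "ry": 0.040, "rz": -0.026}
{"x": 0.034, "y": 0.006, "z": -0.055, "rx": -0.004, "ry": 0.040, "rz": -0.026}
{"x": 0.040, "y": 0.010, "z": -0.050, "rx": -0.004, "ry": 0.040, "rz": -0.026}
{"x": 0.045, "y": 0.014, "z": -0.045, "rx": -0.004, "ry": 0.040, "rz": -0.026}
```

apply_moves([
  {"x":0.02,"y":0,"z":-0.06,"rx":-0.005,"ry":0.04,"rz":-0.026,"grip":-1},
  {"x":0.025,"y":0,"z":-0.06,"rx":-0.005,"ry":0.04,"rz":-0.026,"grip":-1},
  {"x":0.035,"y":0,"z":-0.055,"rx":-0.005,"ry":0.04,"rz":-0.026,"grip":-1},
  {"x":0,"y":0,"z":0,"rx":0,"ry":0,"rz":0,"grip":-1},
])

```text
time_s: 9.35
position: [0.4301, -0.2921, 0.2311]
tcp_rot: [[-0.394, 0.468, 0.791], [0.919, 0.179, 0.352], [0.023, 0.865, -0.501]]
force: [0.5, -0.5, -2.4]
width: 0.0071
gripper_force: 49.8
```

```bash
python3 - <<'E'
from h import *
s=bot.sense();print(s['position'],np.round(s['joints'],1),s['width'],s['force'])
plan((.404,-.289,.075),Rt(117,62),4)
E
```

```text
[ 0.43011085 -0.29214964  0.23106585] [-74.2  21.3 -31.8  50.7  58.9 -14.5] 0.0071183275128284245 [ 0.46571791 -0.50104149 -2.4348361 ]
{"x": 0.016, "y": -0.244, "z": 0.098, "rx": -0.003, "ry": 0.004, "rz": -0.004}
{"x": 0.018, "y": -0.245, "z": 0.096, "rx": -0.003, "ry": 0.004, "rz": -0.004}
{"x": 0.020, "y": -0.246, "z": 0.094, "rx": -0.003, "ry": 0.004, "rz": -0.004}
{"x": 0.022, "y": -0.246, "z": 0.092, "rx": -0.003, "ry": 0.004, "rz": -0.004}
```

apply_moves([
  {"x":0.015,"y":-0.245,"z":0.1,"rx":-0.003,"ry":0.004,"rz":-0.004,"grip":-1},
  {"x":0.02,"y":-0.245,"z":0.095,"rx":-0.003,"ry":0.004,"rz":-0.004,"grip":-1},
  {"x":0.02,"y":-0.245,"z":0.095,"rx":-0.003,"ry":0.004,"rz":-0.004,"grip":-1},
  {"x":0.02,"y":-0.245,"z":0.09,"rx":-0.003,"ry":0.004,"rz":-0.004,"grip":-1},
  {"x":0,"y":0,"z":0,"rx":0,"ry":0,"rz":0,"grip":-1},
])

```text
time_s: 9.98
position: [0.4045, -0.2872, 0.073]
tcp_rot: [[-0.455, 0.419, 0.786], [0.891, 0.208, 0.404], [0.006, 0.884, -0.468]]
force: [-0.4, 0.1, -1.3]
width: 0.007
gripper_force: 49.8
```

```bash
python3 - <<'E'
from h import *
im=cams.read_camera("scene");s=bot.sense();print(s['position'],np.round(s['joints'],1),s['width'],s['force'])
cv2.imwrite("pics/s6.png",cv2.resize(im[80:380,100:500,::-1],(800,600)))
plan((.404,-.289,.053),Rt(117,62),3)
E
```

```text
[ 0.40489182 -0.28770662  0.07439765] [-77.6  41.  -34.5  40.3  58.7 -29.3] 0.007055463671858493 [-0.14143559  0.19538674 -2.25553902]
{"x": -0.002, "y": -0.043, "z": 0.020}
{"x": -0.002, "y": -0.043, "z": 0.020}
{"x": -0.002, "y": -0.043, "z": 0.020}
```

View pics/s6.png

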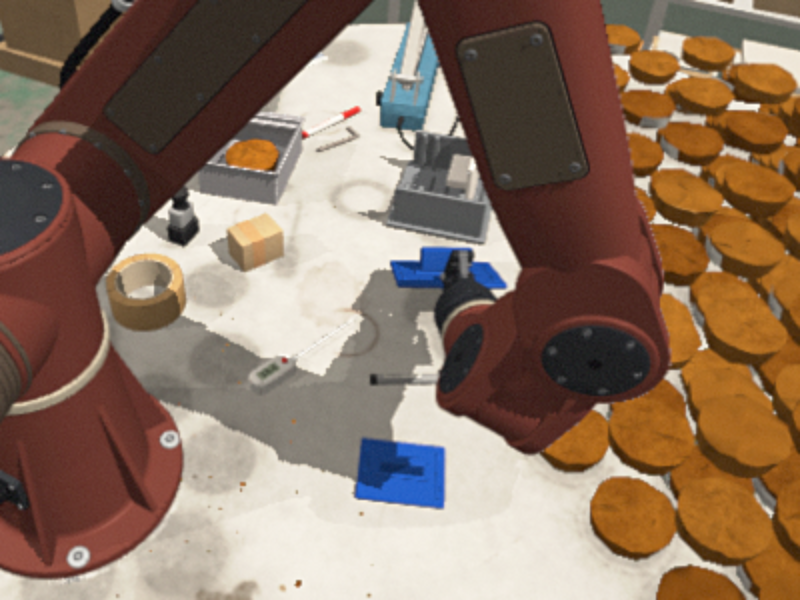

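The lid is tilted about 28° with its handle up, just above a clear patch of table. I'll lower it until the far edge touches.

apply_moves([
  {"x":0,"y":-0.043,"z":0.02,"rx":0,"ry":0,"rz":0,"grip":-1},
  {"x":0,"y":-0.043,"z":0.02,"rx":0,"ry":0,"rz":0,"grip":-1},
  {"x":0,"y":-0.036,"z":0.017,"rx":0,"ry":0,"rz":0,"grip":-1},
  {"x":0,"y":0,"z":0,"rx":0,"ry":0,"rz":0,"grip":-1},
])

```text
time_s: 10.52
position: [0.4038, -0.288, 0.0532]
tcp_rot: [[-0.458, 0.416, 0.786], [0.889, 0.213, 0.405], [0.001, 0.884, -0.467]]
force: [-0.2, -0.4, -0.8]
width: 0.0073
gripper_force: 49.7
```

apply_moves([
  {"x":0,"y":-0.01,"z":0.005,"rx":0,"ry":0,"rz":0,"grip":-1},
  {"x":0,"y":0,"z":0,"rx":0,"ry":0,"rz":0,"grip":-0.65},
  {"x":0,"y":0,"z":0,"rx":0,"ry":0,"rz":0,"grip":-0.5},
  {"x":0,"y":0,"z":0,"rx":0,"ry":0,"rz":0,"grip":-0.5},
  {"x":0,"y":0,"z":-0.03,"rx":0,"ry":0,"rz":0,"grip":-0.4},
])

```text
time_s: 11.15
position: [0.4002, -0.2898, 0.0538]
tcp_rot: [[-0.458, 0.416, 0.786], [0.889, 0.213, 0.405], [0.001, 0.884, -0.467]]
force: [-0.4, -0.5, -0.3]
width: 0.0257
gripper_force: 0.4
```

apply_moves([
  {"x":0,"y":0,"z":-0.06,"rx":0,"ry":0,"rz":0,"grip":-0.4},
  {"x":0,"y":0,"z":-0.08,"rx":0,"ry":0,"rz":0,"grip":-0.4},
  {"x":0,"y":0,"z":-0.15,"rx":0,"ry":0,"rz":0,"grip":-0.4},
  {"x":0,"y":0,"z":-0.3,"rx":0,"ry":0,"rz":0,"grip":-0.4},
  {"x":0,"y":0.1,"z":-0.35,"rx":0,"ry":0,"rz":0,"grip":-0.1},
])

```text
time_s: 11.78
position: [0.2945, -0.3439, 0.1336]
tcp_rot: [[-0.458, 0.415, 0.786], [0.889, 0.212, 0.406], [0.002, 0.885, -0.466]]
force: [0.3, -0.7, -0.5]
width: 0.0386
gripper_force: 0.0
```

```bash
python3 - <<'E'
from h import *
np.set_printoptions(precision=4,suppress=True)
for c in ("scene","top"):
    im=cams.read_camera(c); M=model(c); cv2.imwrite(f"pics/{c}7.png",im[:,:,::-1])
    for d in spotter.landmark_of(c,"blue_lid")[:3]: print(c,d['score'],d['position'],at(M,[d['position']],0.0))
    for d in spotter.landmark_of(c,"blue_lid_grip")[:3]: print(c,d['score'],d['position'],at(M,[d['position']],0.03))
s=bot.sense();print(s['position'],np.round(s['joints'],1),s['width'],s['force'])
plan((.43,-.27,.25),Rt(107),8)
E
```

```text
scene 0.67 [299.2, 315.9] [[ 0.1696 -0.322   0.    ]]
scene 0.63 [323.9, 232.4] [[ 0.4378 -0.2809  0.    ]]
scene 0.95 [323.0, 224.6] [[ 0.435  -0.2757  0.03  ]]
scene 0.94 [297.5, 311.1] [[ 0.1603 -0.3194  0.03  ]]
top 0.8 [320.6, 192.8] [[ 0.4334 -0.273   0.    ]]
top 0.82 [323.6, 189.2] [[ 0.4401 -0.2792  0.03  ]]
top 0.43 [296.5, 127.0] [[ 0.649  -0.1944  0.03  ]]
[ 0.296  -0.3432  0.1325] [-92.1  40.2 -24.9  67.8  50.4 -50.2] 0.03797644202005808 [-0.789   0.162  -0.2393]
{"x": 0.003, "y": 0.146, "z": 0.067, "rx": 0.043, "ry": -0.004, "rz": 0.006}
{"x": 0.007, "y": 0.154, "z": 0.046, "rx": 0.043, "ry": -0.004, "rz": 0.006}
{"x": 0.011, "y": 0.158, "z": 0.025, "rx": 0.043, "ry": -0.004, "rz": 0.006}
{"x": 0.014, "y": 0.160, "z": 0.004, "rx": 0.043, "ry": -0.004, "rz": 0.006}
{"x": 0.017, "y": 0.159, "z": -0.018, "rx": 0.043, "ry": -0.004, "rz": 0.006}
{"x": 0.020, "y": 0.154, "z": -0.040, "rx": 0.043, "ry": -0.004, "rz": 0.006}
{"x": 0.022, "y": 0.147, "z": -0.060, "rx": 0.043, "ry": -0.004, "rz": 0.006}
{"x": 0.024, "y": 0.137, "z": -0.080, "rx": 0.043, "ry": -0.004, "rz": 0.006}
```

apply_moves([
  {"x":0,"y":0.15,"z":0.06,"rx":0.043,"ry":-0.004,"rz":0.006,"grip":0},
  {"x":0.005,"y":0.155,"z":0.045,"rx":0.043,"ry":-0.004,"rz":0.006,"grip":0},
  {"x":0.01,"y":0.16,"z":0.025,"rx":0.043,"ry":-0.004,"rz":0.006,"grip":0},
  {"x":0.015,"y":0.16,"z":0.005,"rx":0.043,"ry":-0.004,"rz":0.006,"grip":0},
])

```text
time_s: 12.58
position: [0.3635, -0.3064, 0.1932]
tcp_rot: [[-0.378, 0.798, 0.469], [0.926, 0.315, 0.21], [0.02, 0.513, -0.858]]
force: [-0.2, 0.0, 0.1]
width: 0.0426
gripper_force: 0.0
```

apply_moves([
  {"x":0.015,"y":0.16,"z":-0.02,"rx":0.043,"ry":-0.004,"rz":0.006,"grip":0},
  {"x":0.02,"y":0.155,"z":-0.04,"rx":0.043,"ry":-0.004,"rz":0.006,"grip":0},
  {"x":0.02,"y":0.145,"z":-0.06,"rx":0.043,"ry":-0.004,"rz":0.006,"grip":0},
  {"x":0.025,"y":0.135,"z":-0.08,"rx":0.043,"ry":-0.004,"rz":0.006,"grip":0},
  {"x":0,"y":0,"z":0,"rx":0,"ry":0,"rz":0,"grip":0},
])

```text
time_s: 13.2
position: [0.4319, -0.2688, 0.2517]
tcp_rot: [[-0.305, 0.952, 0.003], [0.952, 0.305, -0.006], [-0.007, 0.001, -1.0]]
force: [0.3, -0.6, -0.8]
width: 0.0426
gripper_force: 0.0
```

```bash
python3 - <<'E'
from h import *
np.set_printoptions(precision=4,suppress=True)
im=cams.read_camera("wrist"); M=model("wrist"); cv2.imwrite("pics/w8.png",cv2.resize(im[:,:,::-1],(768,576)))
m=cv2.inRange(cv2.cvtColor(im,cv2.COLOR_RGB2HSV),(105,120,30),(130,255,255))
c=max(cv2.findContours(m,0,2)[0],key=cv2.contourArea); b=cv2.boxPoints(cv2.minAreaRect(c)); 
B=at(M,b,.006);print(B,B.mean(0),[np.linalg.norm(B[i]-B[i-1]) for i in range(4)],[np.degrees(np.arctan2(*(B[i]-B[i-1])[1::-1])) for i in range(4)])
for d in spotter.landmark_of("wrist","blue_lid_grip")[:2]: print(d['score'],d['position'],at(M,[d['position']],.03))
for d in spotter.landmark_of("wrist","blue_lid")[:2]: print(d['score'],d['position'],at(M,[d['position']],.0))
s=bot.sense();print(s['time_s'],s['position'],s['tcp_rot'],np.round(s['joints'],1),s['width'])
E
```

```text
[[ 0.3547 -0.2364  0.006 ]
 [ 0.4516 -0.1875  0.006 ]
 [ 0.5189 -0.3065  0.006 ]
 [ 0.4124 -0.3625  0.006 ]] [ 0.4344 -0.2732  0.006 ] [np.float64(0.13870350789123145), np.float64(0.10856986130335808), np.float64(0.13670852086776136), np.float64(0.12037145595469291)] [np.float64(114.59620111348727), np.float64(26.77838303655766), np.float64(-60.495234791385464), np.float64(-152.2461951921258)]
0.7 [31.6, 145.2] [[ 0.1763 -0.3222  0.03  ]]
0.56 [264.9, 175.4] [[ 0.4367 -0.2759  0.03  ]]
0.93 [264.8, 168.9] [[ 0.4365 -0.2745  0.    ]]
0.93 [40.6, 143.6] [[ 0.1664 -0.3274  0.    ]]
13.35 [ 0.4285 -0.2704  0.2507] [[-0.2994  0.9541  0.0029]
 [ 0.9541  0.2994 -0.004 ]
 [-0.0047  0.0016 -1.    ]] [-40.5  14.4 -11.7  63.6  -0.1  32.1] 0.042762914741127436
```

View pics/w8.png

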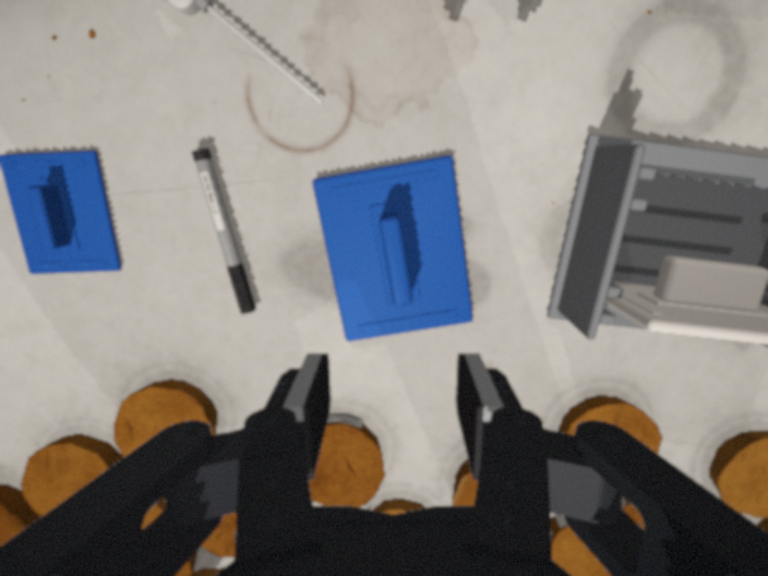

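The lid lies flat with its handle up and has been let go. Its corners are at (315,181), (452,155), (471,320) and (349,340), and the handle top runs from (392,218) to (404,302). Before picking it up I'll look at the pan.

```bash
python3 - <<'E'
from h import *
np.set_printoptions(precision=4,suppress=True)
M=model("wrist")
B=at(M,np.array([(315,181),(452,155),(471,320),(349,340)])/1.5,.006)
az=lambda d:np.degrees(np.arctan2(d[1],d[0]))
print(B.mean(0),az(B[0]-B[3]),az(B[1]-B[2]),az(B[1]-B[0]),az(B[2]-B[3]))
H=at(M,np.array([(392,218),(404,302)])/1.5,.04);print(H,H.mean(0),az(H[0]-H[1]))
plan((.575,.11,.29),Rt(192),8)
E
```

```text
[ 0.4337 -0.2742  0.006 ] 117.17161204231319 116.34460169927745 27.807244177999845 27.37201725024671
[[ 0.42   -0.244   0.04  ]
 [ 0.4479 -0.3022  0.04  ]] [ 0.4339 -0.2731  0.04  ] 115.5744650864267
{"x": 0.266, "y": 0.211, "z": -0.034, "rz": -0.059}
{"x": 0.222, "y": 0.257, "z": -0.033, "rz": -0.059}
{"x": 0.172, "y": 0.293, "z": -0.033, "rz": -0.059}
{"x": 0.115, "y": 0.320, "z": -0.033, "rz": -0.059}
{"x": 0.054, "y": 0.335, "z": -0.033, "rz": -0.059}
{"x": -0.008, "y": 0.340, "z": -0.033, "rz": -0.059}
{"x": -0.070, "y": 0.332, "z": -0.033, "rz": -0.059}
{"x": -0.130, "y": 0.314, "z": -0.033, "rz": -0.059}
```

apply_moves([
  {"x":0.265,"y":0.21,"z":-0.03,"rx":0,"ry":0,"rz":-0.058,"grip":0},
  {"x":0.22,"y":0.255,"z":-0.03,"rx":0,"ry":0,"rz":-0.058,"grip":0},
  {"x":0.17,"y":0.295,"z":-0.03,"rx":0,"ry":0,"rz":-0.058,"grip":0},
  {"x":0.115,"y":0.32,"z":-0.03,"rx":0,"ry":0,"rz":-0.058,"grip":0},
  {"x":0.055,"y":0.335,"z":-0.03,"rx":0,"ry":0,"rz":-0.058,"grip":0},
])

```text
time_s: 13.98
position: [0.5214, -0.0341, 0.2728]
tcp_rot: [[-0.938, 0.346, 0.003], [0.346, 0.938, -0.005], [-0.005, -0.004, -1.0]]
force: [0.6, -0.1, -0.3]
width: 0.0428
gripper_force: 0.0
```

apply_moves([
  {"x":-0.01,"y":0.34,"z":-0.03,"rx":0,"ry":0,"rz":-0.058,"grip":0},
  {"x":-0.07,"y":0.33,"z":-0.03,"rx":0,"ry":0,"rz":-0.058,"grip":0},
  {"x":-0.13,"y":0.315,"z":-0.03,"rx":0,"ry":0,"rz":-0.058,"grip":0},
  {"x":0,"y":0,"z":0,"rx":0,"ry":0,"rz":0,"grip":0},
  {"x":0,"y":0,"z":0,"rx":0,"ry":0,"rz":0,"grip":0},
])

```text
time_s: 14.6
position: [0.5786, 0.1058, 0.2854]
tcp_rot: [[-0.982, -0.186, 0.002], [-0.186, 0.982, -0.006], [-0.001, -0.006, -1.0]]
force: [-1.2, -0.3, 0.9]
width: 0.0428
gripper_force: 0.0
```

```bash
python3 - <<'E'
from h import *
np.set_printoptions(precision=4,suppress=True)
im=cams.read_camera("wrist"); M=model("wrist"); cv2.imwrite("pics/w9.png",cv2.resize(im[:,:,::-1],(768,576)))
s=bot.sense();print(s['time_s'],s['position'],s['tcp_rot'],np.round(s['joints'],1),s['width'])
for d in spotter.landmark_of("wrist","pan")[:2]: print(d['score'],d['position'],at(M,[d['position']],.0))
E
```

```text
14.65 [0.5786 0.1055 0.2856] [[-0.9826 -0.1859  0.0023]
 [-0.1859  0.9826 -0.0061]
 [-0.0012 -0.0064 -1.    ]] [ 3.4 22.8  5.4 72.6 -0.4 -7.3] 0.042762737939530254
0.8 [267.5, 156.9] [[0.5733 0.1098 0.    ]]
```

View pics/w9.png

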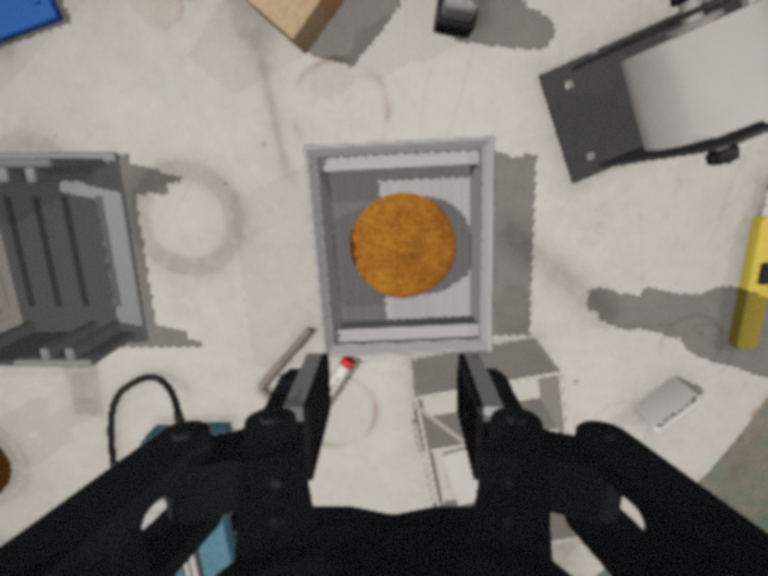

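The pan's rim corners are at about (307,147), (494,138), (492,350) and (330,355), with the pie in the middle. I have used all my views, so from here I'll refine the pose numerically.

```bash
cat > panfit.py <<'E'
from h import *
from scipy.optimize import minimize
np.set_printoptions(precision=4,suppress=True)
def rect(x,y,yaw,lx,ly,z,n=60):
    c=np.array([(-1,-1),(1,-1),(1,1),(-1,1),(-1,-1)])*[lx/2,ly/2]
    P=np.vstack([c[i]+(c[i+1]-c[i])*np.linspace(.03,.97,n)[:,None] for i in range(4)])
    a=np.radians(yaw);R=np.array([[np.cos(a),-np.sin(a)],[np.sin(a),np.cos(a)]])
    return np.c_[P@R.T+[x,y],np.full(len(P),z)]
def fit(im,M,q0,rects=((.164,.136,.066),),w=(14,40),mask=None):
    g=cv2.GaussianBlur(im,(0,0),1.2).astype(np.float32)
    G=np.sqrt(sum(cv2.Sobel(g[:,:,k],cv2.CV_32F,1,0)**2+cv2.Sobel(g[:,:,k],cv2.CV_32F,0,1)**2 for k in range(3)))
    def cost(q):
        s=0
        for lx,ly,z in rects:
            p=proj(M,rect(*q,lx,ly,z)).astype(np.float32)
            v=cv2.remap(G,p[:,:1],p[:,1:],cv2.INTER_LINEAR); s-=np.minimum(v,300).mean()
        return s
    best=None
    for dx in (-.006,-.003,0,.003,.006):
        for dy in (-.006,-.003,0,.003,.006):
            for da in (-2,0,2):
                q=np.array(q0)+[dx,dy,da]; c=cost(q)
                if best is None or c<best[0]: best=(c,q)
    r=minimize(cost,best[1],method="Nelder-Mead",options=dict(initial_simplex=best[1]+np.array([[0,0,0],[.002,0,0],[0,.002,0],[0,0,1.]])))
    return r.x,r.fun
E
python3 - <<'E'
from panfit import *
im=cv2.imread("pics/w9.png");M=model("wrist")
B=at(M,np.array([(307,147),(494,138),(492,350),(330,355)])/1.5,.066);az=lambda d:np.degrees(np.arctan2(d[1],d[0]))
print(B,B.mean(0),az(B[3]-B[0]),az(B[2]-B[1]),az(B[1]-B[0]),az(B[2]-B[3]))
im=cams.read_camera("wrist")
q0=[B[:,0].mean(),B[:,1].mean(),11]
print("wrist",fit(im,M,q0))
print(fit(im,M,q0,((.164,.136,.066),(.148,.120,.060))))
for c in("top","scene"): print(c,fit(cams.read_camera(c),model(c),q0))
E
```

```text
[[0.5133 0.0286 0.066 ]
 [0.4825 0.1583 0.066 ]
 [0.641  0.197  0.066 ]
 [0.6701 0.0687 0.066 ]] [0.5767 0.1131 0.066 ] 14.35729279329681 13.694962045244417 103.33589467854723 102.77110839542088
wrist (array([ 0.5777,  0.1121, 13.8628]), np.float64(-131.96974182128906))
(array([ 0.5776,  0.1119, 13.8299]), np.float64(-255.48855590820312))
top (array([ 0.5797,  0.1174, 12.2803]), np.float64(-200.32235717773438))
scene (array([ 0.5727,  0.118 , 10.0355]), np.float64(-204.46437072753906))
```

```bash
python3 - <<'E'
from panfit import *
for c in("top","scene"): print(c,fit(cv2.imread(f"pics/{c}0.png"),model(c),[.577,.112,13.8],((.164,.136,.066),(.148,.120,.060))),fit(cv2.imread(f"pics/{c}0.png"),model(c),[.577,.112,13.8]))
plan((.4345,-.274,.25),Rt(117),8)
E
```

```text
top (array([ 0.5775,  0.113 , 13.4741]), np.float64(-260.40277099609375)) (array([ 0.5798,  0.1159, 13.5041]), np.float64(-166.0784454345703))
scene (array([ 0.5738,  0.1127, 12.7617]), np.float64(-341.5046081542969)) (array([0.5726, 0.118 , 9.5323]), np.float64(-196.05242919921875))
{"x": 0.177, "y": -0.288, "z": 0.032, "rz": 0.051}
{"x": 0.129, "y": -0.313, "z": 0.032, "rz": 0.051}
{"x": 0.077, "y": -0.330, "z": 0.032, "rz": 0.051}
{"x": 0.023, "y": -0.338, "z": 0.031, "rz": 0.051}
{"x": -0.031, "y": -0.337, "z": 0.031, "rz": 0.051}
{"x": -0.085, "y": -0.328, "z": 0.031, "rz": 0.051}
{"x": -0.136, "y": -0.310, "z": 0.031, "rz": 0.051}
{"x": -0.184, "y": -0.284, "z": 0.031, "rz": 0.051}
```

apply_moves([
  {"x":0.175,"y":-0.29,"z":0.03,"rx":0,"ry":0,"rz":0.051,"grip":0},
  {"x":0.13,"y":-0.315,"z":0.03,"rx":0,"ry":0,"rz":0.051,"grip":0},
  {"x":0.075,"y":-0.33,"z":0.03,"rx":0,"ry":0,"rz":0.051,"grip":0},
  {"x":0.025,"y":-0.34,"z":0.03,"rx":0,"ry":0,"rz":0.051,"grip":0},
  {"x":-0.03,"y":-0.335,"z":0.03,"rx":0,"ry":0,"rz":0.051,"grip":0},
])

```text
time_s: 15.48
position: [0.489, -0.133, 0.2649]
tcp_rot: [[-0.815, 0.579, 0.004], [0.579, 0.815, -0.006], [-0.007, -0.003, -1.0]]
force: [1.2, -0.1, 0.4]
width: 0.0428
gripper_force: 0.0
```

apply_moves([
  {"x":-0.085,"y":-0.33,"z":0.03,"rx":0,"ry":0,"rz":0.051,"grip":0},
  {"x":-0.135,"y":-0.31,"z":0.03,"rx":0,"ry":0,"rz":0.051,"grip":0},
  {"x":-0.185,"y":-0.285,"z":0.03,"rx":0,"ry":0,"rz":0.051,"grip":0},
  {"x":0,"y":0,"z":0,"rx":0,"ry":0,"rz":0,"grip":0},
  {"x":0,"y":0,"z":0,"rx":0,"ry":0,"rz":0,"grip":0},
])

```text
time_s: 16.1
position: [0.4361, -0.2743, 0.2521]
tcp_rot: [[-0.46, 0.888, 0.004], [0.888, 0.461, -0.006], [-0.007, 0.001, -1.0]]
force: [0.1, 0.4, 0.4]
width: 0.0429
gripper_force: 0.0
```

```bash
python3 - <<'E'
from panfit import *
im=cams.read_camera("wrist");M=model("wrist");s=bot.sense();print(s['time_s'],s['position'])
for r in (((.140,.112,.008),),((.140,.112,.008),(.070,.016,.040)),((.070,.016,.04),)): print(fit(im,M,[.4345,-.274,117],r))
plan((.4345,-.274,.10),Rt(117),3)
E
```

```text
16.15 [ 0.4364 -0.2739  0.2522]
(array([  0.4359,  -0.2711, 117.3817]), np.float64(-272.99468994140625))
(array([  0.4355,  -0.2711, 117.5387]), np.float64(-323.62701416015625))
(array([  0.436 ,  -0.2752, 116.8507]), np.float64(-74.52473449707031))
{"x": 0.004, "y": -0.004, "z": 0.338, "ry": 0.001, "rz": 0.001}
{"x": 0.003, "y": -0.004, "z": 0.338, "ry": 0.001, "rz": 0.001}
{"x": 0.002, "y": -0.004, "z": 0.338, "ry": 0.001, "rz": 0.001}
```

apply_moves([
  {"x":0.007,"y":0,"z":0.34,"rx":0,"ry":0.001,"rz":0,"grip":0},
  {"x":0.005,"y":0,"z":0.34,"rx":0,"ry":0.001,"rz":0,"grip":0},
  {"x":0.003,"y":0,"z":0.34,"rx":0,"ry":0.001,"rz":0,"grip":0},
  {"x":0,"y":0,"z":0.25,"rx":0,"ry":0,"rz":0,"grip":0},
  {"x":0,"y":0,"z":0,"rx":0,"ry":0,"rz":0,"grip":0},
])

```text
time_s: 16.77
position: [0.4345, -0.2704, 0.0597]
tcp_rot: [[-0.463, 0.886, -0.004], [0.886, 0.463, 0.006], [0.007, -0.001, -1.0]]
force: [0.0, -0.1, 0.3]
width: 0.0425
gripper_force: 0.0
```

```bash
python3 - <<'E'
from h import *
s=bot.sense();print(s['time_s'],s['position'],s['force'])
plan((.4357,-.272,.032),Rt(117.3),2)
E
```

```text
16.775 [ 0.4344952  -0.27035523  0.05970713] [ 0.03303308 -0.05575024  0.29115987]
{"x": -0.007, "y": 0.001, "z": 0.092, "ry": -0.001, "rz": 0.001}
{"x": -0.007, "y": 0.001, "z": 0.092, "ry": -0.001, "rz": 0.001}
```

apply_moves([
  {"x":-0.007,"y":0,"z":0.092,"rx":0,"ry":-0.001,"rz":0,"grip":0},
  {"x":-0.007,"y":0,"z":0.092,"rx":0,"ry":-0.001,"rz":0,"grip":0},
  {"x":0,"y":0,"z":0,"rx":0,"ry":0,"rz":0,"grip":-1},
  {"x":0,"y":0,"z":0,"rx":0,"ry":0,"rz":0,"grip":-1},
  {"x":0,"y":0,"z":0,"rx":0,"ry":0,"rz":0,"grip":-1},
], grip_force=50)

```text
time_s: 17.4
position: [0.4368, -0.2748, 0.0342]
tcp_rot: [[-0.461, 0.888, 0.003], [0.888, 0.461, -0.004], [-0.004, 0.001, -1.0]]
force: [-0.3, 0.1, -1.9]
width: 0.0151
gripper_force: 48.9
```

apply_moves([
  {"x":0,"y":0,"z":0,"rx":0,"ry":0,"rz":0,"grip":-1},
  {"x":0,"y":0,"z":0,"rx":0,"ry":0,"rz":0,"grip":-1},
  {"x":0,"y":0,"z":-0.1,"rx":0,"ry":0,"rz":0,"grip":-1},
  {"x":0,"y":0,"z":-0.15,"rx":0,"ry":0,"rz":0,"grip":-1},
])

```text
time_s: 17.9
position: [0.4362, -0.2741, 0.0721]
tcp_rot: [[-0.461, 0.887, 0.001], [0.887, 0.461, -0.003], [-0.003, -0.0, -1.0]]
force: [0.7, -0.5, -1.8]
width: 0.015
gripper_force: 48.9
```

```bash
python3 - <<'E'
from h import *
s=bot.sense();print(s['time_s'],s['position'],s['tcp_rot'],s['force'],s['width'])
E
```

```text
17.9 [ 0.43616915 -0.27411493  0.07207305] [[-4.60833458e-01  8.87485796e-01  1.21881803e-03]
 [ 8.87482205e-01  4.60835062e-01 -2.52625187e-03]
 [-2.80368674e-03 -8.25020723e-05 -9.99996066e-01]] [ 0.74371042 -0.46256672 -1.77352205] 0.014952881511449708
```

apply_moves([
  {"x":0,"y":0,"z":-0.3,"rx":0,"ry":0,"rz":0,"grip":-1},
  {"x":0,"y":0,"z":-0.35,"rx":0,"ry":0,"rz":0,"grip":-1},
  {"x":0,"y":0,"z":-0.35,"rx":0,"ry":0,"rz":0,"grip":-1},
  {"x":0,"y":0,"z":0,"rx":0,"ry":0,"rz":0,"grip":-1},
])

```text
time_s: 18.4
position: [0.438, -0.2754, 0.2262]
tcp_rot: [[-0.461, 0.887, 0.008], [0.887, 0.461, -0.008], [-0.011, 0.003, -1.0]]
force: [-0.1, 0.2, -1.8]
width: 0.0152
gripper_force: 49.1
```

```bash
python3 - <<'E'
from panfit import *
im=cams.read_camera("wrist");M=model("wrist");s=bot.sense();p=np.array(s['position']);R=np.array(s['tcp_rot']);print(p)
cv2.imwrite("pics/w10.png",im[:,:,::-1])
z0=p[2]-.0342
for r in (((.140,.112,z0+.008),),((.140,.112,z0),(.140,.112,z0+.008))):
    q,f=fit(im,M,[p[0],p[1],117.4],r); print(q,f,"in tool",R.T@(np.r_[q[:2],p[2]]-p))
m=cv2.inRange(cv2.cvtColor(im,cv2.COLOR_RGB2HSV),(105,120,30),(130,255,255))
ys,xs=np.where(m); print(xs.min(),xs.max(),ys.min(),ys.max())
print(proj(M,rect(p[0],p[1],117.4,.14,.112,z0+.008,2)))
for r in range(ys.min(),ys.max(),25):
    c=np.where(m[r])[0]; print(r,c[:1],c[-1:])
plan((.577,.1125,.21),Rt(193.6),9)
E
```

```text
[ 0.437  -0.2746  0.2237]
[  0.4377  -0.2738 117.1526] -136.5664520263672 in tool [ 0.0004  0.001  -0.    ]
[  0.4382  -0.2742 117.6552] -280.10455322265625 in tool [-0.0002  0.0013  0.    ]
0 376 45 343
[[355.3581 342.4985]
 [380.129  115.2071]
 [373.9843 105.9713]
 [149.7846 105.7794]
 [143.6071 115.0158]
 [167.9815 342.5654]
 [174.1848 348.2747]
 [349.155  348.2071]]
45 [0] [0]
70 [0] [53]
95 [0] [54]
120 [0] [375]
145 [150] [372]
170 [152] [370]
195 [156] [367]
220 [159] [366]
245 [161] [362]
270 [164] [359]
295 [244] [279]
320 [237] [287]
{"x": 0.207, "y": 0.224, "z": 0.009, "rz": -0.047}
{"x": 0.172, "y": 0.252, "z": 0.009, "rz": -0.047}
{"x": 0.133, "y": 0.275, "z": 0.009, "rz": -0.047}
{"x": 0.091, "y": 0.291, "z": 0.010, "rz": -0.047}
{"x": 0.047, "y": 0.301, "z": 0.010, "rz": -0.047}
{"x": 0.002, "y": 0.305, "z": 0.010, "rz": -0.047}
{"x": -0.043, "y": 0.302, "z": 0.010, "rz": -0.047}
{"x": -0.087, "y": 0.292, "z": 0.010, "rz": -0.047}
{"x": -0.129, "y": 0.276, "z": 0.010, "rz": -0.047}
```

apply_moves([
  {"x":0.205,"y":0.225,"z":0,"rx":0,"ry":0,"rz":-0.047,"grip":-1},
  {"x":0.17,"y":0.25,"z":0,"rx":0,"ry":0,"rz":-0.047,"grip":-1},
  {"x":0.135,"y":0.275,"z":0,"rx":0,"ry":0,"rz":-0.047,"grip":-1},
  {"x":0.09,"y":0.29,"z":0,"rx":0,"ry":0,"rz":-0.047,"grip":-1},
  {"x":0.045,"y":0.3,"z":0,"rx":0,"ry":0,"rz":-0.047,"grip":-1},
])

```text
time_s: 19.08
position: [0.5133, -0.058, 0.2195]
tcp_rot: [[-0.94, 0.342, -0.0], [0.342, 0.94, -0.003], [-0.001, -0.003, -1.0]]
force: [1.8, -0.6, -2.0]
width: 0.0155
gripper_force: 49.2
```

apply_moves([
  {"x":0,"y":0.305,"z":0,"rx":0,"ry":0,"rz":-0.047,"grip":-1},
  {"x":-0.045,"y":0.3,"z":0,"rx":0,"ry":0,"rz":-0.047,"grip":-1},
  {"x":-0.085,"y":0.29,"z":0,"rx":0,"ry":0,"rz":-0.047,"grip":-1},
  {"x":-0.13,"y":0.275,"z":0,"rx":0,"ry":0,"rz":-0.047,"grip":-1},
  {"x":0,"y":0,"z":0,"rx":0,"ry":0,"rz":0,"grip":-1},
])

```text
time_s: 19.7
position: [0.5762, 0.1141, 0.2186]
tcp_rot: [[-0.971, -0.24, -0.0], [-0.24, 0.971, -0.003], [0.001, -0.003, -1.0]]
force: [0.1, -0.4, -1.9]
width: 0.0151
gripper_force: 49.3
```

apply_moves([
  {"x":0,"y":0,"z":0,"rx":0,"ry":0,"rz":0,"grip":-1},
])

```text
time_s: 19.82
position: [0.5757, 0.1112, 0.2191]
tcp_rot: [[-0.972, -0.234, -0.0], [-0.234, 0.972, -0.004], [0.001, -0.004, -1.0]]
force: [-0.5, 0.1, -3.1]
width: 0.0148
gripper_force: 49.3
```

```bash
python3 - <<'E'
from panfit import *
s=bot.sense();print(s['time_s'],s['position'],s['tcp_rot'],s['force'])
plan((.577,.1125,.12),Rt(193.6),3)
E
```

```text
19.825 [0.5757 0.1112 0.2191] [[-0.9722 -0.2342 -0.0004]
 [-0.2342  0.9722 -0.0039]
 [ 0.0013 -0.0037 -1.    ]] [-0.4926  0.08   -3.0674]
{"x": -0.004, "y": 0.003, "z": 0.220}
{"x": -0.004, "y": 0.003, "z": 0.220}
{"x": -0.004, "y": 0.002, "z": 0.220}
```

apply_moves([
  {"x":-0.004,"y":0.003,"z":0.22,"rx":0,"ry":0,"rz":0,"grip":-1},
  {"x":-0.004,"y":0.003,"z":0.22,"rx":0,"ry":0,"rz":0,"grip":-1},
  {"x":-0.004,"y":0.003,"z":0.22,"rx":0,"ry":0,"rz":0,"grip":-1},
  {"x":0,"y":0,"z":0,"rx":0,"ry":0,"rz":0,"grip":-1},
  {"x":0,"y":0,"z":0,"rx":0,"ry":0,"rz":0,"grip":-1},
])

```text
time_s: 20.45
position: [0.5787, 0.1122, 0.1225]
tcp_rot: [[-0.972, -0.234, 0.003], [-0.234, 0.972, -0.003], [-0.002, -0.004, -1.0]]
force: [0.6, -0.9, -2.2]
width: 0.0151
gripper_force: 49.3
```

```bash
python3 - <<'E'
from panfit import *
s=bot.sense();p=np.array(s['position']);print(s['time_s'],p,s['tcp_rot'],s['force'])
for c in ("wrist","top"):
    im=cams.read_camera(c);M=model(c);z=p[2]-.034
    print(c,"lid",fit(im,M,[p[0],p[1],13.6],((.14,.112,z+.008),)),"pan",fit(im,M,[.577,.1125,13.6]))
plan((.577,.1125,.10),Rt(193.6),2)
E
```

```text
20.45 [0.5787 0.1122 0.1225] [[-0.9723 -0.2335  0.003 ]
 [-0.2335  0.9723 -0.0034]
 [-0.0021 -0.004  -1.    ]] [ 0.5937 -0.8914 -2.2235]
wrist lid (array([ 0.5781,  0.112 , 13.2948]), np.float64(-136.65521240234375)) pan (array([ 0.579 ,  0.1133, 13.5249]), np.float64(-101.45101165771484))
top lid (array([ 0.5798,  0.101 , 12.6476]), np.float64(-199.08628845214844)) pan (array([ 0.5793,  0.1145, 12.6247]), np.float64(-169.73683166503906))
{"x": 0.008, "y": 0.002, "z": 0.077, "rx": -0.001, "ry": 0.001}
{"x": 0.008, "y": 0.002, "z": 0.077, "rx": -0.001, "ry": 0.001}
```

apply_moves([
  {"x":0,"y":0.005,"z":0.07,"rx":-0.001,"ry":0.001,"rz":0,"grip":-1},
  {"x":0,"y":0,"z":0.07,"rx":0,"ry":0,"rz":0,"grip":-1},
  {"x":0,"y":0,"z":0.02,"rx":0,"ry":0,"rz":0,"grip":-1},
  {"x":0,"y":0,"z":0.02,"rx":0,"ry":0,"rz":0,"grip":-1},
  {"x":0,"y":0,"z":0,"rx":0,"ry":0,"rz":0,"grip":-1},
])

```text
time_s: 21.18
position: [0.5781, 0.1136, 0.0943]
tcp_rot: [[-0.972, -0.235, -0.002], [-0.235, 0.972, -0.001], [0.002, -0.001, -1.0]]
force: [-0.3, -0.1, -1.4]
width: 0.0152
gripper_force: 49.4
```

apply_moves([
  {"x":0,"y":0,"z":0.015,"rx":0,"ry":0,"rz":0,"grip":-1},
  {"x":0,"y":0,"z":0.015,"rx":0,"ry":0,"rz":0,"grip":-1},
  {"x":0,"y":0,"z":0.01,"rx":0,"ry":0,"rz":0,"grip":-1},
  {"x":0,"y":0,"z":0,"rx":0,"ry":0,"rz":0,"grip":-1},
])

```text
time_s: 21.68
position: [0.5782, 0.1135, 0.0885]
tcp_rot: [[-0.972, -0.235, -0.001], [-0.235, 0.972, -0.001], [0.002, -0.001, -1.0]]
force: [-0.6, 0.8, -1.2]
width: 0.0149
gripper_force: 49.6
```

apply_moves([
  {"x":0,"y":0,"z":0.006,"rx":0,"ry":0,"rz":0,"grip":-1},
  {"x":0,"y":0,"z":0.006,"rx":0,"ry":0,"rz":0,"grip":-1},
  {"x":0,"y":0,"z":0,"rx":0,"ry":0,"rz":0,"grip":-1},
])

```text
time_s: 22.05
position: [0.5782, 0.1135, 0.0882]
tcp_rot: [[-0.972, -0.235, -0.001], [-0.235, 0.972, -0.001], [0.001, -0.001, -1.0]]
force: [-6.1, -1.2, 15.6]
width: 0.0152
gripper_force: 51.9
```

Contact came at exactly the seat height. Releasing now.

apply_moves([
  {"x":0,"y":0,"z":-0.008,"rx":0,"ry":0,"rz":0,"grip":-1},
  {"x":0,"y":0,"z":0,"rx":0,"ry":0,"rz":0,"grip":-0.2},
  {"x":0,"y":0,"z":0,"rx":0,"ry":0,"rz":0,"grip":-0.2},
  {"x":0,"y":0,"z":0,"rx":0,"ry":0,"rz":0,"grip":-0.2},
  {"x":0,"y":0,"z":-0.1,"rx":0,"ry":0,"rz":0,"grip":-0.2},
])

```text
time_s: 22.68
position: [0.5773, 0.1135, 0.1023]
tcp_rot: [[-0.972, -0.235, -0.004], [-0.235, 0.972, -0.001], [0.004, -0.0, -1.0]]
force: [1.1, -0.1, -0.6]
width: 0.034
gripper_force: 0.0
```

apply_moves([
  {"x":0,"y":0,"z":-0.3,"rx":0,"ry":0,"rz":0,"grip":-0.2},
  {"x":0,"y":0,"z":-0.35,"rx":0,"ry":0,"rz":0,"grip":-0.2},
  {"x":0,"y":0,"z":-0.35,"rx":0,"ry":0,"rz":0,"grip":-0.2},
  {"x":0,"y":0,"z":-0.2,"rx":0,"ry":0,"rz":0,"grip":-0.2},
  {"x":0,"y":0,"z":0,"rx":0,"ry":0,"rz":0,"grip":-0.2},
])

```text
time_s: 23.3
position: [0.5798, 0.1139, 0.2864]
tcp_rot: [[-0.972, -0.235, 0.004], [-0.235, 0.972, -0.001], [-0.004, -0.002, -1.0]]
force: [0.1, 1.1, -0.7]
width: 0.0343
gripper_force: 0.0
```

```bash
python3 - <<'E'
from panfit import *
s=bot.sense();print(s['time_s'],s['position'],s['force'],s['width'])
im=cams.read_camera("wrist");M=model("wrist")
print("lid",fit(im,M,[.578,.113,13.6],((.14,.112,.062),)),"handle",fit(im,M,[.578,.113,13.6],((.07,.016,.094),)),"pan",fit(im,M,[.578,.113,13.6]))
# lid's seat height test: fit for several z
for z in (.056,.062,.068,.074): print(z,fit(im,M,[.578,.113,13.6],((.14,.112,z),)))
m=cv2.inRange(cv2.cvtColor(im,cv2.COLOR_RGB2HSV),(105,120,30),(130,255,255))
c=max(cv2.findContours(m,0,2)[0],key=cv2.contourArea);b=cv2.approxPolyDP(cv2.convexHull(c),6,True).reshape(-1,2)
print(b);print(proj(M,rect(.578,.113,13.6,.147,.1176,.062,2)))
for d in spotter.landmark_of("wrist","blue_lid")[:2]: print(d['score'],at(M,[d['position']],.054))
for n in("carton","date_stamp","white_lid","rack"):
    for c in("scene","top"):
        cams.read_camera(c) if n=="carton" else 0
        cams.read_camera(c);print(n,c,[(round(d['score'],2),np.round(d['position'])) for d in spotter.landmark_of(c,n)][:1])
E
```

```text
23.3 [0.5798 0.1139 0.2864] [ 0.1448  1.1093 -0.7208] 0.03430986163953064
lid (array([ 0.5754,  0.1135, 13.5861]), np.float64(-215.96730041503906)) handle (array([ 0.5734,  0.1102, 13.2272]), np.float64(-73.82597351074219)) pan (array([ 0.5758,  0.1117, 13.8404]), np.float64(-126.68962860107422))
0.056 (array([ 0.5753,  0.1135, 13.6062]), np.float64(-218.5929718017578))
0.062 (array([ 0.5754,  0.1135, 13.5861]), np.float64(-215.96730041503906))
0.068 (array([ 0.5755,  0.1135, 13.5173]), np.float64(-214.92349243164062))
0.074 (array([ 0.576 ,  0.1114, 13.5838]), np.float64(-186.67205810546875))
[[310 104]
 [307 219]
 [218 220]
 [213 105]]
[[208.0723 106.2327]
 [213.6954 224.6568]
 [216.7517 228.0303]
 [307.4841 228.0095]
 [310.5411 224.6345]
 [316.1828 106.2023]
 [313.1285 101.969 ]
 [211.127  101.9979]]
0.75 [[0.5783 0.1116 0.054 ]]
carton scene [(0.72, array([227., 206.]))]
carton top [(0.69, array([235., 202.]))]
date_stamp scene [(0.74, array([189., 198.]))]
date_stamp top [(0.56, array([202., 205.]))]
white_lid scene [(0.52, array([337., 169.]))]
white_lid top [(0.58, array([309., 123.]))]
rack scene [(0.96, array([322., 181.]))]
rack top [(0.84, array([299., 128.]))]
```

```bash
python3 -c "
from plant import bot
print(bot.finish_job())"
```

```text
the job is handed in; nothing more can be done
None
```

I laid the blue lid on the table handle up, let go, then set it in the pan by its handle. It seated at the expected height and centred within about 2 mm, the white lid and bystanders look unmoved, and I handed the job in at about 24 s; I have no verdict back.

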